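# Fetch the hemmed-in spool from the thread crate

## Robot

A 6-joint arm with a two-finger parallel gripper is mounted at the origin on the work surface. World frame = base frame: x ahead of the robot, y to its left, z up, the work surface at z = 0. Lengths are in m, angles in rad, forces in N, time in s.
With the tool pointing down it reaches from about 0.375 to 0.9 m from the base axis. Payload 3.1 kg.
Tool frame: the origin (TCP) lies on the centre line of the jaws, within the pads' length; the fingertips stand 19 mm ahead of it and the grasp point (between the pads) is the TCP; z points along the fingers, y is the line along which they close (so a half turn about z gives the same grasp; the last joint's range is limited). The gripper opens to 85 mm and grips with 20 to 120 N. Pads are 22 mm wide; open, the fingers measure 114 mm over their backs; the gripper's body (76 mm by 85 mm) begins 54 mm behind the grasp point. The pads swing forward as they close: fully open they stand 13 mm farther back than shut.
Start: joints at [0.964, 0.527, 1.433, -0, 1.181, -0.178], TCP at [0.26, 0.568, 0.25] pointing down, gripper open.
Joint ranges: [-3.08, 3.08], [-0.75, 2.2], [0.22, 2.44], [-1.43, 4.57], [0, 2.65], [-2.85, 2.85]. Speed limits (rad/s): [2.79, 2.79, 3.14, 3.14, 3.14, 3.14].

## Interface

Orientations are given as a unit quaternion [x, y, z, w].
In Python, from station import manip gives the robot as it stands.
- The arm moves only by the tool servo_tool, never from a script. Its argument "rows" is a list that holds one entry, the list of rows, each a list of 7 numbers: the turn, a rotation vector about the tool's x, y, z in degrees, then the shift along the tool's x, y, z in m, then the gripper command: -1 is shut, 1 is fully open, values between are in proportion. In form: [[[wx, wy, wz, tx, ty, tz, jaw], ...]]. A call has 1 to 8 rows; each row shifts and turns the commanded pose from where the row before left it, along the tool's axes as they then stand; what a row does not reach is not made up. A row lasts 1/12 s, in which the tool goes at most 41.7 mm and 7.16 degrees, less where a joint would pass 70% of its speed; a pose out of reach is approached as far as the arm can. A call is refused whole if a number of a shift passes 0.0417 or a number of a turn 7.16, either way. A call with a gripper value outside its range is refused whole. The fingers move at their own pace and stop on an object; "squeeze" is the grip in N (left out, the last holds). Time passes only in rows, so rows that do not move let the fingers close. It gives the time, the measured TCP pose, the force, the opening and the grip force at its end, in the units of the state.
- manip.sense(): the state, without advancing time (a new reading comes with each control period).
- manip.snapshot(name): name is "side" or "top" or "wrist"; returns the picture (384x512x3 uint8, blue, green, red); there is no depth.
- manip.camera_info(name): a dict with "K" (3x3 intrinsics, pixels), "k1" (the pictures are not rectified: a ray, as slopes to the right and down, at radius r is drawn at 1 + k1 r^2 times it, then the intrinsics apply), "camera_from_world" (4x4, takes a point from world to camera coordinates). Camera axes: x right, y down, z forward; pixel columns grow to the right and rows downward; lengths in m; the calibration is good to about 2 mm. A picture is of the moment at which its call begins: read the wrist's pose just before it. camera_info takes no time and is no camera call; for the wrist camera it gives the pose at the moment of the call.
- manip.sign_off(): hands the job in; it is judged then, once.
The state is a dict: "t": time; "q": joint angles; "qd": joint speeds; "tau": joint torques, N m; "tcp_pos": TCP position; "tool_rot": TCP orientation; "force": force on the tool from outside, world axes, zero at the start; "ft_torque": the same for the moment, N m; "finger_gap": opening from 0.0 (shut) to 1.0 (fully open); "gripper_force": force on a finger pad.
Only numpy, scipy, OpenCV 4.12 (cv2) and the standard library are available. Lean on these libraries where they do the work, as an engineer would, in place of code of your own. Each camera call takes 0.05 s, during which the arm holds its last target. There are 200 camera calls.

## Task

The small spool wanted on the bobbin winder stands at the back of the thread crate, hemmed in by three tall spools. Set all three tall spools aside upright on the cork mat, then put the small spool over the winder's upright supply pin, down on its plate, and only then put each tall spool back upright in the crate just where it stood. Do not knock a spool over, and leave the wooden bobbin and the tin in the crate where they are.

Things in the scene. Friction and masses are not known exactly. Their poses are not given: they have to be found in the camera images.
- slim_spool_center (a point): Slim tall spool of grey thread on a white tube: a plain upright cylinder 51 mm across, 128 mm tall, 0.2 kg. The point is its centre, half-way up; z is its upright axis. It starts in one of three places around the small spool (left, right or in front, drawn at random). Take tall spools by the upper part, fingertips 35 to 45 mm below the top, so that the gripper clears the neighbours
- cone_spool_center (a point): Tall cone of undyed thread, 130 mm tall, 62 mm across at the foot, narrowing evenly to 38 mm at the top (43 mm across 25 mm below the top), 0.22 kg. The point is on its axis, half-way up; z is its upright axis. It starts in another of the three places around the small spool, 65 to 85 mm from the axes of its neighbours
- wide_spool_center (a point): Wide tall spool of gold thread on a cardboard tube: a plain upright cylinder 63 mm across, 118 mm tall, 0.28 kg. The point is its centre, half-way up; z is its upright axis. It starts in the third of the three places around the small spool
- small_spool_center (a point): Small spool of gold thread, the one to fetch: upright cylinder 42 mm across, 50 mm tall, a 22 mm bore right through from top to bottom, white rims, 0.07 kg. The point is its centre, half-way up. It stands at the back of the crate in the middle, 9 mm from the far wall: when its neighbours are gone, take it with the fingers to its left and right (along the crate's y)
- crate: Open plywood crate, fixed: 180 mm in its x (depth), 330 mm in its y, walls 45 mm high and 8 mm thick, floor 8 mm thick (the spools stand on it). Origin: centre of its underside; x points away from the robot, the yaw varies a little. In this frame the small spool stands near x 52, y 0 mm, the tall ones near (36, 65), (36, -65) and (-12, 0) mm
- cork_mat: Flat cork mat on the table, the side area, fixed: 300 mm in its x, 130 mm in its y, 3 mm thick. Origin: centre of its underside. It lies to the left or the right of the crate, its x roughly along the robot's x. Three spools fit on it in a row along its x, 90 mm apart
- supply_seat (a point): Supply plate of the hand-cranked winder, fixed, on the crate's other side from the mat: a disc 64 mm across with an upright pin 6 mm thick, 35 mm high. The point is the centre of the disc's top, at the pin's foot, 16 mm above the table, over the near end of the winder's foot. Its cheeks and crank (160 mm high) stand 65 mm and more beyond it along its +x. The small spool goes over the pin
- wood_bobbin: Bystander, leave alone: empty turned wooden bobbin 42 mm across, 55 mm tall, standing loose in the crate's near left corner. Origin: centre of its foot
- pin_tin: Bystander, leave alone: round tin with a brass lid, 42 mm across, 38 mm tall, standing loose in the crate's near right corner. Origin: centre of its foot
Things that resemble listed ones, but are neither listed nor needed, are in the scene too. What is shaped like the part that bears small_spool_center but blue, orange or pink is not meant.

How it is judged:
On the way, in this order (a step that is already met when the one before it is completed fails the run):
1. all three tall spools stand upright on the cork mat at the same time (x of slim_spool_center in the frame of cork_mat between -0.14 and 0.14 m and y of slim_spool_center in the frame of cork_mat between -0.055 and 0.055 m and height (world z) of slim_spool_center below 0.071 m and angle between each of slim_spool_center, cone_spool_center, wide_spool_center's own z axis and vertical below 0.1 rad and x of cone_spool_center in the frame of cork_mat between -0.14 and 0.14 m and y of cone_spool_center in the frame of cork_mat between -0.055 and 0.055 m and height (world z) of cone_spool_center below 0.072 m and x of wide_spool_center in the frame of cork_mat between -0.14 and 0.14 m and y of wide_spool_center in the frame of cork_mat between -0.055 and 0.055 m and height (world z) of wide_spool_center below 0.066 m), for 0.2 s.
2. the small spool stands over the pin, down on the winder's supply plate (horizontal distance between small_spool_center and supply_seat below 0.012 m and z of small_spool_center in the frame of supply_seat below 0.029 m and angle between small_spool_center's own z axis and vertical below 0.1 rad), for 0.2 s.
3. the three tall spools stand in the crate again, each where it stood (distance of each of slim_spool_center, cone_spool_center, wide_spool_center from where it was at the start of the episode below 0.015 m and angle between each of slim_spool_center, cone_spool_center, wide_spool_center's own z axis and vertical below 0.1 rad), for 0.2 s.
At the end, for the whole second after the job is handed in: The small spool stands on the supply plate with the pin in its bore (axis within 12 mm of the pin, down to within 4 mm, upright within 0.1 rad); each tall spool stands in the crate within 15 mm of where it stood at the start, upright within 0.1 rad; all are released and at rest (all of step 2 and all of step 3 and linear speed of each of slim_spool, cone_spool, wide_spool, small_spool below 0.02 m/s); the robot touches nothing.
It fails at once if a spool is knocked over (angle between any of slim_spool_center, cone_spool_center, wide_spool_center, small_spool_center's own z axis and vertical above 0.7 rad).
It fails at once if the wooden bobbin or the tin is moved by more than 25 mm (distance of any of wood_bobbin, pin_tin from where it was at the start of the episode above 0.025 m).
It also fails if it takes over 138 s, if anything falls off the work surface, if the arm or the gripper's body presses on something with over 40 N, if the wrist force passes 120 N, or if a joint passes its speed limit or range.

## Working session

There is one attempt and no reset: what is moved stays moved. The work goes in short steps, Python scripts to look and compute and a tool call to move; the robot and the scene stay as the last step left them, time stands still between calls to the robot, and variables do not carry over. Pictures are saved under pics/ and viewed, at most 14 in all, crops included, and the job is handed in when it is done.

Besides the shell and the picture viewer there is one more tool, called after "Call:" in YAML: its name, and indented under it one key for each argument. servo_tool: Moves the arm, as the interface text tells. Its arguments: {"type":"object","properties":{"rows":{"type":"array","items":{"type":"array","items":{"type":"array","items":{"type":"number"}}}},"squeeze":{"type":"number"}},"required":["rows"]}

```bash
mkdir -p pics; ls
cat > h.py <<'E'
import numpy as np, cv2
from station import manip
from scipy.spatial.transform import Rotation as R
def ray(ci,u,v):
    K=np.array(ci["K"]);k=ci["k1"];x=(u-K[0,2])/K[0,0];y=(v-K[1,2])/K[1,1]
    a,b=x,y
    for _ in range(30):
        s=1+k*(a*a+b*b);a,b=x/s,y/s
    T=np.array(ci["camera_from_world"]);Rm=T[:3,:3]
    return -Rm.T@T[:3,3],Rm.T@np.array([a,b,1.])
def at(ci,u,v,z):
    o,d=ray(ci,u,v);return o+d*(z-o[2])/d[2]
def proj(ci,p):
    T=np.array(ci["camera_from_world"]);c=T[:3,:3]@np.array(p)+T[:3,3]
    x,y=c[:2]/c[2];s=1+ci["k1"]*(x*x+y*y);K=np.array(ci["K"])
    return np.array([K[0,0]*x*s+K[0,2],K[1,1]*y*s+K[1,2]])
E
python3 - <<'E'
from h import *
for n in ["top","side"]:
    im=manip.snapshot(n);cv2.imwrite(f"pics/{n}0.png",im)
    cv2.imwrite(f"pics/{n}0b.png",cv2.resize(im,(800,600),interpolation=cv2.INTER_CUBIC))
    ci=manip.camera_info(n);o,d=ray(ci,256,192);print(n,o,d,ci["k1"])
print(manip.sense())
E
```

```text
pics
top [0.42793935 0.00582997 0.98534056] [ 0.11353735 -0.03361532 -0.99302937] -0.03409664242314873
side [ 0.51330993 -0.66547803  0.72494406] [ 0.00720759  0.73560569 -0.67752286] -0.059626723497638985
{'t': 0.1, 'q': array([ 9.63527656e-01,  5.28364599e-01,  1.43376719e+00,  2.08644998e-05,
        1.18141653e+00, -1.78470415e-01]), 'qd': array([-0.00040153, -0.00198624, -0.0013891 , -0.00107732, -0.00017538,
        0.00086509]), 'tau': array([-1.59036831e-04, -4.43303812e+01, -1.78584909e+01, -2.62409967e-04,
        4.02413294e-03,  2.90919775e-05]), 'tcp_pos': array([0.25946154, 0.567933  , 0.24943895]), 'tool_rot': array([ 2.12764129e-01,  9.77103101e-01, -8.99641313e-04, -3.83266388e-04]), 'force': array([0.01769903, 0.25524776, 0.30277604]), 'ft_torque': array([0.00344328, 0.03523519, 0.04067836]), 'gripper_force': 0.0, 'finger_gap': 1.0020734479591644}
```

View pics/top0b.png

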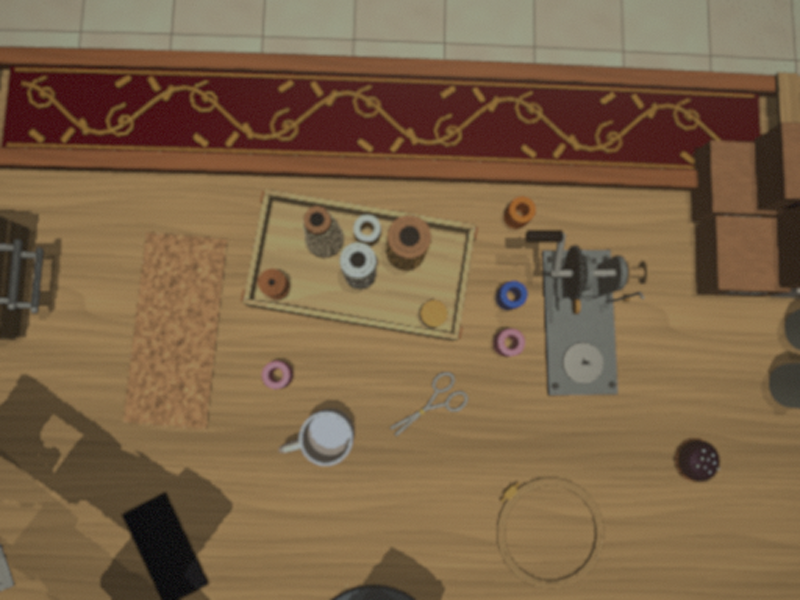

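View pics/side0b.png

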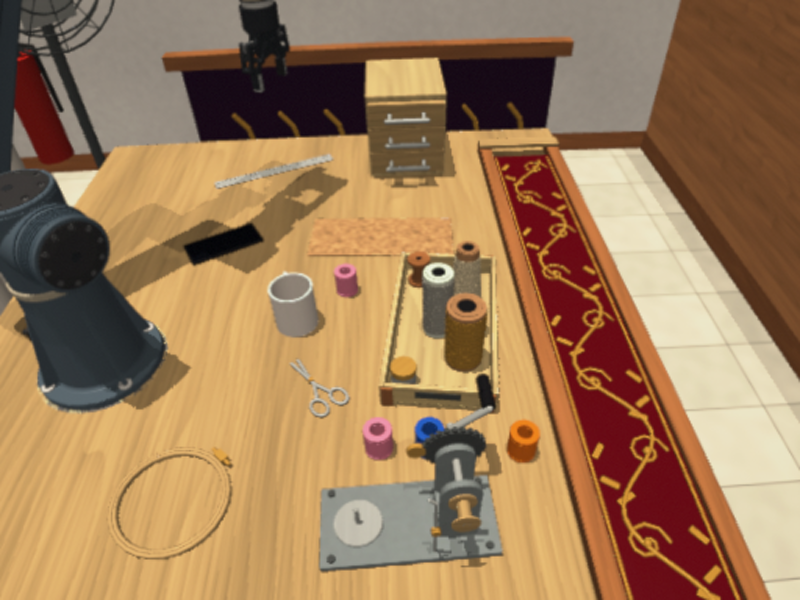

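The top view has the cone on the left (317,218), the slim spool in front (358,260), and the wide spool on the right (409,240). The small spool is at the back (367,228). The mat is on the left, and the winder on the right with its plate at about (583,362). I'll enlarge crops to read these more exactly.

Run:
```python
from h import *
im=cv2.imread("pics/top0.png")
c=im[115:225,150:310];cv2.imwrite("pics/c1.png",cv2.resize(c,(800,550),interpolation=cv2.INTER_CUBIC))
im=cv2.imread("pics/side0.png")
a=cv2.resize(im[150:270,235:335],(500,600),interpolation=cv2.INTER_CUBIC)
b=cv2.resize(im[300:372,200:260],(300,360),interpolation=cv2.INTER_CUBIC)
b=cv2.copyMakeBorder(b,0,240,0,0,cv2.BORDER_CONSTANT)
t=cv2.imread("pics/top0.png")[205:253,345:405]
b[360:600]=cv2.resize(t,(300,240),interpolation=cv2.INTER_CUBIC)
cv2.imwrite("pics/c2.png",np.hstack([a,b]))
```

```text
(no output)
```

View pics/c1.png

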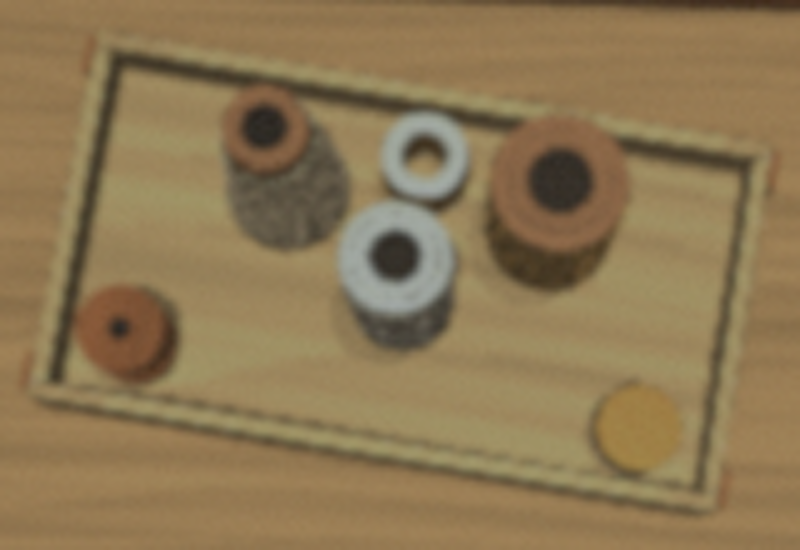

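View pics/c2.png

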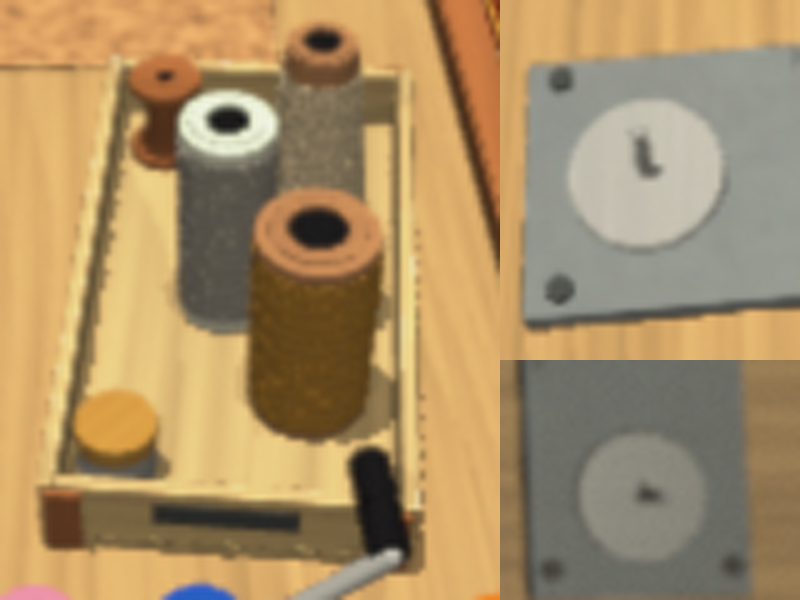

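Run:
```python
from h import *
T=manip.camera_info("top");S=manip.camera_info("side")
f=lambda a,o:(a+.5)/5-.5+o
t=lambda x,y,z:at(T,f(x,150),f(y,115),z)[:2].round(4)
s=lambda x,y,z:at(S,f(x,235),f(y,150),z)[:2].round(4)
print("cone",t(265.5,128,.138),s(322,52,.138),"w",t(222,128,.138),t(309,128,.138))
print("slim",t(397,259,.136),s(228.5,124,.136))
print("wide",t(559.5,183,.126),s(318,232,.126))
print("small",t(424.5,155.5,.058))
c=[t(*p,.045) for p in [(100,38),(772,152),(715,510),(35,398)]];print(c)
print("bob",t(120,328,.063),"tin",t(638,428,.046))
m=np.mean(c,0);d=c[0]-c[1]+c[3]-c[2];yaw=np.arctan2(-d[0],d[1]);print(m,np.degrees(yaw),np.linalg.norm(c[0]-c[1]),np.linalg.norm(c[0]-c[3]))
Rm=np.array([[np.cos(yaw),-np.sin(yaw)],[np.sin(yaw),np.cos(yaw)]])
for n,p in dict(small=(.052,0),l=(.036,.065),r=(.036,-.065),f=(-.012,0)).items(): print(n,m+Rm@p)
print("plate",at(T,f(142,345),f(136,205),.016),at(S,f(145,200),f(173,300),.016))
g=lambda u,v:at(T,u*.64-.18,v*.64-.18,.003)[:2].round(4)
print("mat",[g(*p) for p in [(148,233),(227,238),(208,428),(125,422)]])
print(proj(T,[.26,.568,.2]),R.from_quat(manip.sense()["tool_rot"]).as_matrix())
```

```text
cone [0.6343 0.0953] [0.6351 0.0871] w [0.6337 0.114 ] [0.6348 0.0765]
slim [0.5789 0.0366] [0.5822 0.0347]
wide [ 0.6166 -0.0331] [ 0.6191 -0.0355]
small [0.6428 0.0281]
[array([0.6988, 0.1865]), array([ 0.6529, -0.1391]), array([ 0.4795, -0.114 ]), array([0.5235, 0.2085])]
bob [0.5555 0.1669] tin [ 0.5172 -0.0767]
[0.588675 0.035475] -7.897284577317663 0.3288193577026754 0.17667509728312025
small [0.64018183 0.02833032]
l [0.63326442 0.09491222]
r [ 0.61540273 -0.03385485]
f [0.57678881 0.03712377]
plate [ 0.44906597 -0.31570771  0.016     ] [ 0.45065167 -0.31710478  0.016     ]
mat [array([0.6368, 0.3783]), array([0.6323, 0.2517]), array([0.3331, 0.2649]), array([0.3386, 0.3938])]
[-53.21865476 316.37600557] [[-9.09462557e-01  4.15784291e-01 -1.13180435e-03]
 [ 4.15785670e-01  9.09461232e-01 -1.59499395e-03]
 [ 3.66158752e-04 -1.92117531e-03 -9.99998088e-01]]
```

```bash
cat >> h.py <<'E'
P=dict(slim=(.580,.0362),cone=(.6342,.095),wide=(.6175,-.034),small=(.6425,.0281),seat=(.4498,-.3163),
 m1=(.399,.326),m2=(.489,.322),m3=(.577,.318))
def go(xy,z):
    s=manip.sense();M=R.from_quat(s["tool_rot"])
    d=M.inv().apply(np.array([*xy,z])-s["tcp_pos"])
    print("t",round(s["t"],2),"tcp",s["tcp_pos"].round(4),"tilt/yaw",np.degrees(M.as_euler("ZYX")).round(2),"d_tool",d.round(4),"gap",round(s["finger_gap"],3),"gf",s["gripper_force"],"F",s["force"].round(1))
E
cat > g.py <<'E'
import sys
from h import *
a=sys.argv[1];go(P[a] if a in P else eval(a),float(sys.argv[2]))
E
```

```text
(no output)
```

Call:
servo_tool:
  rows:
    - [[0, 0, -5.6, 0, 0, 0, 1], [0, 0, -5.6, 0, 0, 0, 1], [0, 0, -5.5, 0, 0, 0, 1], [0, 0, 0, -0.02, -0.035, -0.005, 1], [0, 0, 0, -0.02, -0.035, 0, 1], [0, 0, 0, -0.02, -0.035, 0, 1], [0, 0, 0, -0.02, -0.035, 0, 1], [0, 0, 0, -0.02, -0.035, 0, 1]]
  squeeze: 40

```text
t: 0.77
tcp_pos: [0.3348, 0.3796, 0.255]
tool_rot: [0.068, 0.998, -0.0, -0.0]
force: [1.2, 0.1, 0.1]
finger_gap: 0.997
gripper_force: 0.0
```

```bash
python3 g.py slim 0.25
```

```text
t 0.77 tcp [0.3348 0.3796 0.255 ] tilt/yaw [ 1.7218e+02 -3.0000e-02 -1.7997e+02] d_tool [-0.2896 -0.3068  0.005 ] gap 0.997 gf 0.0 F [1.2 0.1 0.1]
```

Call:
servo_tool:
  rows:
    - [[0, 0, 0, -0.029, -0.0307, 0, 1], [0, 0, 0, -0.029, -0.0307, 0, 1], [0, 0, 0, -0.029, -0.0307, 0, 1], [0, 0, 0, -0.029, -0.0307, 0, 1], [0, 0, 0, -0.029, -0.0307, 0, 1], [0, 0, 0, -0.029, -0.0307, 0, 1], [0, 0, 0, -0.029, -0.0307, 0, 1], [0, 0, 0, -0.029, -0.0307, 0, 1]]

```text
t: 1.43
tcp_pos: [0.529, 0.1081, 0.255]
tool_rot: [0.069, 0.998, 0.0, -0.0]
force: [-0.2, 0.6, 0.2]
finger_gap: 1.001
gripper_force: 0.0
```

Call:
servo_tool:
  rows:
    - [[0, 0, 0, -0.029, -0.0307, 0, 1], [0, 0, 0, -0.029, -0.0307, 0, 1], [0, 0, 0, 0, 0, 0, 1]]

```text
t: 1.68
tcp_pos: [0.5822, 0.0354, 0.2552]
tool_rot: [0.072, 0.997, -0.002, 0.003]
force: [0.4, -0.5, -0.9]
finger_gap: 0.998
gripper_force: 0.0
```

```bash
python3 g.py slim 0.114
python3 - <<'E'
from h import *
im=manip.snapshot("wrist");ci=manip.camera_info("wrist")
cv2.imwrite("pics/w1.png",im)
for n,z,r in [("slim",.136,.0255),("cone",.138,.019),("wide",.126,.0315),("small",.058,.021)]:
    pts=np.array([proj(ci,[P[n][0]+r*np.cos(a),P[n][1]+r*np.sin(a),z]) for a in np.linspace(0,6.3,40)])
    cv2.polylines(im,[pts.astype(int)],True,(0,0,255),1)
cv2.imwrite("pics/w1o.png",cv2.resize(im,(800,600)))
E
```

```text
t 1.68 tcp [0.5822 0.0354 0.2552] tilt/yaw [ 171.78    0.36 -179.84] d_tool [0.0032 0.0009 0.1412] gap 0.998 gf 0.0 F [ 0.4 -0.5 -0.9]
```

View pics/w1o.png

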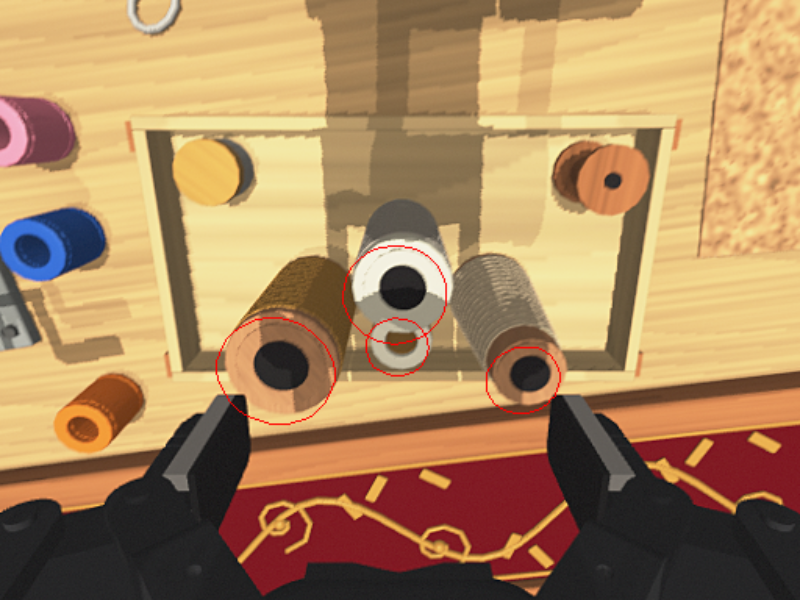

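```bash
sed -i 's/^P=dict.*/P=dict(slim=(.579,.0378),cone=(.632,.096),wide=(.616,-.0325),small=(.642,.029),seat=(.4498,-.3163),/' h.py; python3 g.py slim .114
```

```text
t 1.73 tcp [0.5793 0.0385 0.2548] tilt/yaw [ 1.7182e+02  9.0000e-02 -1.7997e+02] d_tool [ 0.0004 -0.0006  0.1408] gap 1.0 gf 0.0 F [-0.1  0.4  0.6]
```

```bash
sed -i 's/^P=dict.*/P=dict(slim=(.580,.0365),cone=(.634,.0955),wide=(.6175,-.0335),small=(.6425,.0285),seat=(.4498,-.3163),/' h.py; python3 g.py slim .114
```

```text
t 1.73 tcp [0.5793 0.0385 0.2548] tilt/yaw [ 1.7182e+02  9.0000e-02 -1.7997e+02] d_tool [-0.0008 -0.0018  0.1408] gap 1.0 gf 0.0 F [-0.1  0.4  0.6]
```

Call:
servo_tool:
  rows:
    - [[0, 0, 0, -0.0005, -0.002, 0.025, 1], [0, 0, 0, 0, 0, 0.025, 1], [0, 0, 0, 0, 0, 0.025, 1], [0, 0, 0, 0, 0, 0.025, 1], [0, 0, 0, 0, 0, 0.022, 1], [0, 0, 0, 0, 0, 0.018, 1], [0, 0, 0, 0, 0, 0, 1], [0, 0, 0, 0, 0, 0, 1]]

```text
t: 2.4
tcp_pos: [0.5756, 0.0411, 0.1145]
tool_rot: [0.068, 0.998, 0.0, -0.002]
force: [0.5, -0.1, -0.0]
finger_gap: 1.001
gripper_force: 0.0
```

Call:
servo_tool:
  rows:
    - [[0, 0, 0, 0, 0, 0, 0.4], [0, 0, 0, 0, 0, 0, 0.1], [0, 0, 0, 0, 0, 0, -0.2], [0, 0, 0, 0, 0, 0, -0.5], [0, 0, 0, 0, 0, 0, -0.8], [0, 0, 0, 0, 0, 0, -1], [0, 0, 0, 0, 0, 0, -1], [0, 0, 0, 0, 0, 0, -1]]

```text
t: 3.07
tcp_pos: [0.5781, 0.0397, 0.117]
tool_rot: [0.069, 0.998, -0.0, 0.002]
force: [0.1, -1.1, 6.2]
finger_gap: 0.573
gripper_force: 40.9
```

```bash
python3 g.py m1 .262
```

```text
t 3.07 tcp [0.5781 0.0397 0.117 ] tilt/yaw [ 1.7212e+02  1.7000e-01 -1.7999e+02] d_tool [ 0.2162  0.259  -0.1457] gap 0.573 gf 40.93380689620972 F [ 0.1 -1.1  6.2]
```

Call:
servo_tool:
  rows:
    - [[0, 0, 0, 0, 0, -0.01, -1], [0, 0, 0, 0, 0, -0.02, -1], [0, 0, 0, 0, 0, -0.025, -1], [0, 0, 0, 0, 0, -0.025, -1], [0, 0, 0, 0, 0, -0.025, -1], [0, 0, 0, 0, 0, -0.025, -1], [0, 0, 0, 0, 0, -0.02, -1], [0, 0, 0, 0, 0, 0, -1]]

```text
t: 3.73
tcp_pos: [0.5793, 0.0401, 0.2701]
tool_rot: [0.069, 0.998, -0.0, 0.005]
force: [0.7, -0.9, -1.4]
finger_gap: 0.578
gripper_force: 42.1
```

Call:
servo_tool:
  rows:
    - [[0, 0, 0, 0.0109, 0.0131, 0, -1], [0, 0, 0, 0.0218, 0.0262, 0, -1], [0, 0, 0, 0.0218, 0.0262, 0, -1], [0, 0, 0, 0.0218, 0.0262, 0, -1], [0, 0, 0, 0.0218, 0.0262, 0, -1], [0, 0, 0, 0.0218, 0.0262, 0, -1], [0, 0, 0, 0.0218, 0.0262, 0, -1], [0, 0, 0, 0.0218, 0.0262, 0, -1]]

```text
t: 4.4
tcp_pos: [0.4389, 0.2583, 0.2634]
tool_rot: [0.069, 0.998, -0.001, -0.002]
force: [0.3, 0.7, -2.6]
finger_gap: 0.574
gripper_force: 42.1
```

Call:
servo_tool:
  rows:
    - [[0, 0, 0, 0.0218, 0.0262, 0, -1], [0, 0, 0, 0.0218, 0.0262, 0, -1], [0, 0, 0, 0.0109, 0.0131, 0, -1], [0, 0, 0, 0, 0, 0, -1], [0, 0, 0, 0, 0, 0, -1], [0, 0, 0, 0, 0, 0, -1]]

```text
t: 4.9
tcp_pos: [0.3962, 0.3289, 0.2642]
tool_rot: [0.068, 0.998, -0.001, -0.001]
force: [0.2, -0.2, -2.1]
finger_gap: 0.577
gripper_force: 42.1
```

```bash
python3 g.py m1 .11
python3 - <<'E'
from h import *
for i in range(3): print(manip.sense()["tcp_pos"]); im=manip.snapshot("top")
E
```

```text
t 4.9 tcp [0.3962 0.3289 0.2642] tilt/yaw [ 1.7215e+02 -1.1000e-01 -1.7989e+02] d_tool [-0.0035 -0.0022  0.1542] gap 0.577 gf 42.1484649181366 F [ 0.2 -0.2 -2.1]
[0.39618804 0.32892256 0.26415848]
[0.39675429 0.32869752 0.26444046]
[0.39712977 0.32857649 0.26467906]
```

Call:
servo_tool:
  rows:
    - [[0, 0, 0, 0, 0, 0.015, -1], [0, 0, 0, 0, 0, 0.028, -1], [0, 0, 0, 0, 0, 0.03, -1], [0, 0, 0, 0, 0, 0.03, -1], [0, 0, 0, 0, 0, 0.025, -1], [0, 0, 0, 0, 0, 0.015, -1], [0, 0, 0, 0, 0, 0.006, -1], [0, 0, 0, 0, 0, 0, -1]]

```text
t: 5.72
tcp_pos: [0.3969, 0.3285, 0.1149]
tool_rot: [0.069, 0.998, -0.001, -0.001]
force: [-0.3, 0.3, -2.3]
finger_gap: 0.577
gripper_force: 42.2
```

Call:
servo_tool:
  rows:
    - [[0, 0, 0, 0, 0, 0, -1], [0, 0, 0, 0, 0, 0.002, -1], [0, 0, 0, 0, 0, 0.001, -1], [0, 0, 0, 0, 0, 0.001, -1], [0, 0, 0, 0, 0, 0, -1], [0, 0, 0, 0, 0, 0, -1]]

```text
t: 6.22
tcp_pos: [0.3971, 0.3296, 0.1128]
tool_rot: [0.069, 0.998, 0.0, 0.0]
force: [-0.1, 0.2, -2.6]
finger_gap: 0.574
gripper_force: 42.2
```

```bash
python3 g.py m1 .11
```

```text
t 6.22 tcp [0.3971 0.3296 0.1128] tilt/yaw [1.7214e+02 4.0000e-02 1.7997e+02] d_tool [-0.0023 -0.0033  0.0028] gap 0.574 gf 42.20244348049164 F [-0.1  0.2 -2.6]
```

Call:
servo_tool:
  rows:
    - [[0, 0, 0, 0, 0, 0.001, -1], [0, 0, 0, 0, 0, 0.001, -1], [0, 0, 0, 0, 0, 0, -1], [0, 0, 0, 0, 0, 0, -1]]

```text
t: 6.55
tcp_pos: [0.3975, 0.3296, 0.1119]
tool_rot: [0.068, 0.998, 0.0, 0.001]
force: [-1.1, -2.0, 8.7]
finger_gap: 0.578
gripper_force: 43.3
```

Call:
servo_tool:
  rows:
    - [[0, 0, 0, 0, 0, 0.001, -1], [0, 0, 0, 0, 0, 0, -1], [0, 0, 0, 0, 0, 0, -1]]

```text
t: 6.8
tcp_pos: [0.3977, 0.3296, 0.1119]
tool_rot: [0.068, 0.998, 0.0, 0.001]
force: [-2.2, -3.5, 16.4]
finger_gap: 0.573
gripper_force: 43.9
```

Call:
servo_tool:
  rows:
    - [[0, 0, 0, 0, 0, -0.002, -1], [0, 0, 0, 0, 0, 0, 0.2], [0, 0, 0, 0, 0, 0, 0.5], [0, 0, 0, 0, 0, 0, 0.8], [0, 0, 0, 0, 0, 0, 1], [0, 0, 0, 0, 0, 0, 1], [0, 0, 0, 0, 0, 0, 1]]

```text
t: 7.38
tcp_pos: [0.397, 0.3295, 0.1111]
tool_rot: [0.069, 0.998, -0.0, -0.0]
force: [0.9, 0.2, -0.2]
finger_gap: 0.997
gripper_force: 0.0
```

Call:
servo_tool:
  rows:
    - [[0, 0, 0, 0, 0, -0.014, 1], [0, 0, 0, 0, 0, -0.025, 1], [0, 0, 0, 0, 0, -0.025, 1], [0, 0, 0, 0, 0, -0.03, 1], [0, 0, 0, 0, 0, -0.03, 1], [0, 0, 0, 0, 0, -0.02, 1], [0, 0, 0, 0, 0, 0, 1]]

```text
t: 7.97
tcp_pos: [0.3994, 0.3308, 0.2597]
tool_rot: [0.069, 0.998, 0.003, 0.004]
force: [0.7, 0.5, 0.4]
finger_gap: 1.001
gripper_force: 0.0
```

```bash
python3 g.py wide .25;python3 g.py cone .25
```

```text
t 7.97 tcp [0.3994 0.3308 0.2597] tilt/yaw [172.14   0.46 179.68] d_tool [-0.2658 -0.3312  0.01  ] gap 1.001 gf 0.0 F [0.7 0.5 0.4]
t 7.97 tcp [0.3994 0.3308 0.2597] tilt/yaw [172.14   0.46 179.68] d_tool [-0.2645 -0.2011  0.0107] gap 1.001 gf 0.0 F [0.7 0.5 0.4]
```

Call:
servo_tool:
  rows:
    - [[0, 0, 0, -0.015, -0.01, 0, 1], [0, 0, 0, -0.027, -0.02, 0, 1], [0, 0, 0, -0.027, -0.02, 0, 1], [0, 0, 0, -0.027, -0.02, 0, 1], [0, 0, 0, -0.027, -0.02, 0, 1], [0, 0, 0, -0.027, -0.02, 0, 1], [0, 0, 0, -0.027, -0.02, 0, 1], [0, 0, 0, -0.027, -0.02, 0, 1]]

```text
t: 8.63
tcp_pos: [0.5789, 0.1516, 0.2539]
tool_rot: [0.069, 0.998, -0.0, -0.001]
force: [0.7, 0.4, 0.5]
finger_gap: 1.001
gripper_force: 0.0
```

Call:
servo_tool:
  rows:
    - [[0, 0, 0, -0.027, -0.02, 0, 1], [0, 0, 0, -0.02, -0.02, 0.01, 1], [0, 0, 0, -0.0157, -0.0092, 0.01, 1], [0, 0, 0, 0, 0, 0, 1], [0, 0, 0, 0, 0, 0, 1], [0, 0, 0, 0, 0, 0, 1], [0, 0, 0, 0, 0, 0, 1], [0, 0, 0, 0, 0, 0, 1]]

```text
t: 9.3
tcp_pos: [0.6332, 0.0968, 0.2358]
tool_rot: [0.068, 0.998, 0.0, 0.0]
force: [0.4, -0.3, 0.5]
finger_gap: 1.0
gripper_force: 0.0
```

```bash
python3 g.py cone .116;  python3 - <<'E'
from h import *
ci=manip.camera_info("wrist");im=manip.snapshot("wrist")
for n,z,r in [("slim",.008,.0255),("cone",.138,.019),("wide",.126,.0315),("small",.058,.021)]:
    pts=np.array([proj(ci,[P[n][0]+r*np.cos(a),P[n][1]+r*np.sin(a),z]) for a in np.linspace(0,6.3,40)])
    cv2.polylines(im,[pts.astype(int)],True,(0,0,255),1)
cv2.imwrite("pics/w2o.png",cv2.resize(im,(800,600)))
E
python3 g.py cone .116
```

```text
t 9.3 tcp [0.6332 0.0968 0.2358] tilt/yaw [1.7222e+02 1.0000e-02 1.7999e+02] d_tool [-0.0009 -0.0012  0.1198] gap 1.0 gf 0.0 F [ 0.4 -0.3  0.5]
t 9.35 tcp [0.6334 0.0967 0.2359] tilt/yaw [1.7222e+02 3.0000e-02 1.7999e+02] d_tool [-0.0007 -0.0012  0.1199] gap 1.002 gf 0.0 F [ 0.   0.1 -0.5]
```

View pics/w2o.png

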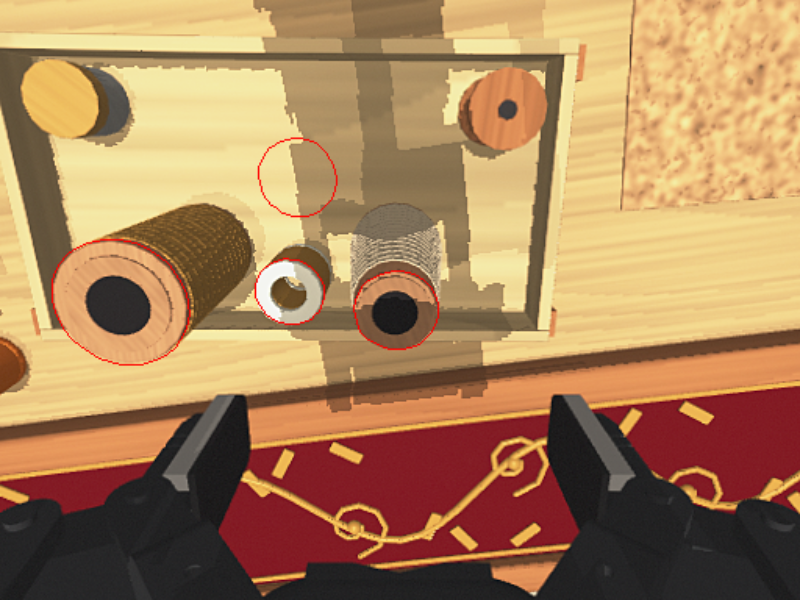

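Call:
servo_tool:
  rows:
    - [[0, 0, 0, -0.0007, -0.0012, 0.02, 1], [0, 0, 0, 0, 0, 0.025, 1], [0, 0, 0, 0, 0, 0.025, 1], [0, 0, 0, 0, 0, 0.025, 1], [0, 0, 0, 0, 0, 0.015, 1], [0, 0, 0, 0, 0, 0.01, 1], [0, 0, 0, 0, 0, 0, 1], [0, 0, 0, 0, 0, 0, 1]]

```text
t: 10.02
tcp_pos: [0.6346, 0.0948, 0.1156]
tool_rot: [0.068, 0.998, 0.0, 0.0]
force: [0.8, 0.1, 0.4]
finger_gap: 0.997
gripper_force: 0.0
```

Call:
servo_tool:
  rows:
    - [[0, 0, 0, 0, 0, 0, 0.4], [0, 0, 0, 0, 0, 0, 0.2], [0, 0, 0, 0, 0, 0, 0], [0, 0, 0, 0, 0, 0, -0.3], [0, 0, 0, 0, 0, 0, -0.7], [0, 0, 0, 0, 0, 0, -1], [0, 0, 0, 0, 0, 0, -1], [0, 0, 0, 0, 0, 0, -1]]

```text
t: 10.68
tcp_pos: [0.6353, 0.0946, 0.1169]
tool_rot: [0.069, 0.998, 0.0, 0.001]
force: [-0.1, 1.7, 6.3]
finger_gap: 0.496
gripper_force: 40.4
```

Call:
servo_tool:
  rows:
    - [[0, 0, 0, 0, 0, -0.01, -1], [0, 0, 0, 0, 0, -0.02, -1], [0, 0, 0, 0, 0, 0, -1], [0, 0, 0, 0, 0, 0, -1], [0, 0, 0, 0, 0, 0, -1]]

```text
t: 11.1
tcp_pos: [0.6339, 0.0943, 0.1447]
tool_rot: [0.069, 0.998, -0.0, -0.001]
force: [-0.5, 0.2, -2.9]
finger_gap: 0.493
gripper_force: 41.1
```

```bash
python3 g.py cone .116;  python3 - <<'E'
from h import *
im=manip.snapshot("side")
cv2.imwrite("pics/s2.png",cv2.resize(im[100:270,180:340],(640,600)))
E
```

```text
t 11.1 tcp [0.6339 0.0943 0.1447] tilt/yaw [ 1.7213e+02 -7.0000e-02 -1.7999e+02] d_tool [0.     0.0012 0.0287] gap 0.493 gf 41.147419952612836 F [-0.5  0.2 -2.9]
```

View pics/s2.png

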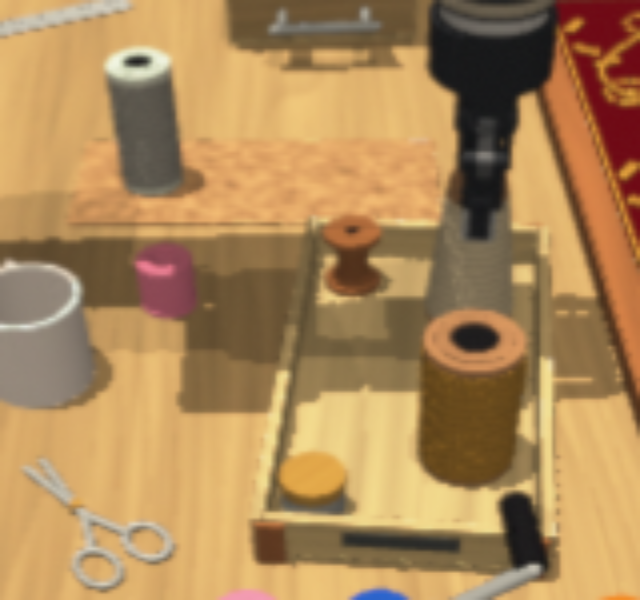

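The slim spool stands upright on the mat at (145,130), and the cone is held upright just off the crate floor.

Call:
servo_tool:
  rows:
    - [[0, 0, 0, 0, 0, -0.025, -1], [0, 0, 0, 0, 0, -0.03, -1], [0, 0, 0, 0, 0, -0.03, -1], [0, 0, 0, 0, 0, -0.025, -1], [0, 0, 0, 0.01, 0.012, -0.01, -1], [0, 0, 0, 0.02, 0.024, 0, -1], [0, 0, 0, 0.022, 0.026, 0, -1], [0, 0, 0, 0.022, 0.026, 0, -1]]

```text
t: 11.82
tcp_pos: [0.5711, 0.1927, 0.2638]
tool_rot: [0.069, 0.998, -0.0, -0.002]
force: [-0.4, 0.8, -2.7]
finger_gap: 0.496
gripper_force: 41.5
```

Call:
servo_tool:
  rows:
    - [[0, 0, 0, 0.022, 0.026, 0, -1], [0, 0, 0, 0.022, 0.026, 0, -1], [0, 0, 0, 0.022, 0.026, 0, -1], [0, 0, 0, 0.022, 0.026, 0, -1], [0, 0, 0, 0.0126, 0.0124, 0, -1], [0, 0, 0, 0, 0, 0, -1], [0, 0, 0, 0, 0, 0, -1], [0, 0, 0, 0, 0, 0, -1]]

```text
t: 12.48
tcp_pos: [0.489, 0.3204, 0.2643]
tool_rot: [0.068, 0.998, -0.001, -0.001]
force: [-0.2, 0.1, -2.6]
finger_gap: 0.494
gripper_force: 41.5
```

Call:
servo_tool:
  rows:
    - [[0, 0, 0, 0, 0, 0.015, -1], [0, 0, 0, 0, 0, 0.028, -1], [0, 0, 0, 0, 0, 0.03, -1], [0, 0, 0, 0, 0, 0.03, -1], [0, 0, 0, 0, 0, 0.025, -1], [0, 0, 0, 0, 0, 0.015, -1], [0, 0, 0, 0, 0, 0.006, -1], [0, 0, 0, 0, 0, 0, -1]]

```text
t: 13.15
tcp_pos: [0.4893, 0.3193, 0.1144]
tool_rot: [0.07, 0.998, -0.001, -0.002]
force: [-0.6, 0.0, -2.3]
finger_gap: 0.497
gripper_force: 41.5
```

Call:
servo_tool:
  rows:
    - [[0, 0, 0, 0, 0, 0, -1], [0, 0, 0, 0, 0, 0.002, -1], [0, 0, 0, 0, 0, 0.001, -1], [0, 0, 0, 0, 0, 0.001, -1], [0, 0, 0, 0, 0, 0, -1], [0, 0, 0, 0, 0, 0, -1]]

```text
t: 13.65
tcp_pos: [0.4896, 0.3209, 0.1128]
tool_rot: [0.069, 0.998, 0.0, 0.0]
force: [-0.4, -0.1, -3.4]
finger_gap: 0.496
gripper_force: 41.5
```

Call:
servo_tool:
  rows:
    - [[0, 0, 0, 0, 0, 0.001, -1], [0, 0, 0, 0, 0, 0, -1], [0, 0, 0, 0, 0, 0, -1]]

```text
t: 13.9
tcp_pos: [0.4898, 0.321, 0.112]
tool_rot: [0.069, 0.998, 0.0, 0.0]
force: [-0.3, 0.6, 2.5]
finger_gap: 0.497
gripper_force: 42.2
```

Call:
servo_tool:
  rows:
    - [[0, 0, 0, 0, 0, 0.001, -1], [0, 0, 0, 0, 0, 0, -1], [0, 0, 0, 0, 0, 0, -1]]

```text
t: 14.15
tcp_pos: [0.4898, 0.3211, 0.1119]
tool_rot: [0.068, 0.998, 0.0, 0.001]
force: [-2.5, -0.1, 8.1]
finger_gap: 0.498
gripper_force: 42.9
```

Call:
servo_tool:
  rows:
    - [[0, 0, 0, 0, 0, -0.001, -1], [0, 0, 0, 0, 0, 0, -0.1], [0, 0, 0, 0, 0, 0, 0.2], [0, 0, 0, 0, 0, 0, 0.6], [0, 0, 0, 0, 0, 0, 1], [0, 0, 0, 0, 0, 0, 1], [0, 0, 0, 0, 0, 0, 1], [0, 0, 0, 0, 0, 0, 1]]

```text
t: 14.82
tcp_pos: [0.4895, 0.3207, 0.1111]
tool_rot: [0.069, 0.998, -0.0, -0.0]
force: [0.1, -0.5, -0.3]
finger_gap: 1.0
gripper_force: 0.0
```

Call:
servo_tool:
  rows:
    - [[0, 0, 0, 0, 0, -0.014, 1], [0, 0, 0, 0, 0, -0.025, 1], [0, 0, 0, 0, 0, -0.03, 1], [0, 0, 0, 0, 0, -0.03, 1], [0, 0, 0, 0, 0, -0.025, 1], [0, 0, 0, -0.01, -0.02, -0.015, 1], [0, 0, 0, -0.016, -0.03, 0, 1], [0, 0, 0, -0.016, -0.03, 0, 1]]

```text
t: 15.48
tcp_pos: [0.5208, 0.2358, 0.2521]
tool_rot: [0.067, 0.998, 0.001, 0.002]
force: [0.0, -0.3, -0.0]
finger_gap: 1.003
gripper_force: 0.0
```

Call:
servo_tool:
  rows:
    - [[0, 0, 0, -0.016, -0.03, 0, 1], [0, 0, 0, -0.016, -0.03, 0, 1], [0, 0, 0, -0.016, -0.03, 0, 1], [0, 0, 0, -0.016, -0.03, 0, 1], [0, 0, 0, -0.016, -0.03, 0, 1], [0, 0, 0, -0.016, -0.03, 0, 1], [0, 0, 0, -0.016, -0.03, 0, 1], [0, 0, 0, -0.016, -0.03, 0, 1]]

```text
t: 16.15
tcp_pos: [0.6143, -0.0212, 0.2502]
tool_rot: [0.069, 0.998, 0.0, -0.0]
force: [0.6, -0.6, -0.6]
finger_gap: 0.998
gripper_force: 0.0
```

Call:
servo_tool:
  rows:
    - [[0, 0, 0, -0.006, -0.014, 0, 1], [0, 0, 0, 0, 0, 0, 1], [0, 0, 0, 0, 0, 0, 1], [0, 0, 0, 0, 0, 0, 1], [0, 0, 0, 0, 0, 0, 1]]

```text
t: 16.57
tcp_pos: [0.6173, -0.0324, 0.2502]
tool_rot: [0.068, 0.998, 0.0, -0.001]
force: [0.7, 0.8, 0.2]
finger_gap: 0.996
gripper_force: 0.0
```

```bash
python3 g.py wide .104
```

```text
t 16.57 tcp [ 0.6173 -0.0324  0.2502] tilt/yaw [ 1.7223e+02 -6.0000e-02  1.7997e+02] d_tool [-0.0005 -0.0011  0.1462] gap 0.996 gf 0.0 F [0.7 0.8 0.2]
```

Call:
servo_tool:
  rows:
    - [[0, 0, 0, -0.0005, -0.001, 0.022, 1], [0, 0, 0, 0, 0, 0.03, 1], [0, 0, 0, 0, 0, 0.03, 1], [0, 0, 0, 0, 0, 0.03, 1], [0, 0, 0, 0, 0, 0.022, 1], [0, 0, 0, 0, 0, 0.012, 1], [0, 0, 0, 0, 0, 0, 1], [0, 0, 0, 0, 0, 0, 1]]

```text
t: 17.23
tcp_pos: [0.6185, -0.0344, 0.1044]
tool_rot: [0.068, 0.998, 0.0, -0.0]
force: [-0.8, -0.7, 0.6]
finger_gap: 1.0
gripper_force: 0.0
```

Call:
servo_tool:
  rows:
    - [[0, 0, 0, 0, 0, 0, 0.7], [0, 0, 0, 0, 0, 0, 0.4], [0, 0, 0, 0, 0, 0, 0.2], [0, 0, 0, 0, 0, 0, -0.3], [0, 0, 0, 0, 0, 0, -0.7], [0, 0, 0, 0, 0, 0, -1], [0, 0, 0, 0, 0, 0, -1], [0, 0, 0, 0, 0, 0, -1]]

```text
t: 17.9
tcp_pos: [0.6198, -0.0353, 0.1065]
tool_rot: [0.069, 0.998, -0.0, 0.002]
force: [0.2, 1.3, 5.7]
finger_gap: 0.717
gripper_force: 43.8
```

Call:
servo_tool:
  rows:
    - [[0, 0, 0, 0, 0, -0.01, -1], [0, 0, 0, 0, 0, -0.02, -1], [0, 0, 0, 0, 0, -0.03, -1], [0, 0, 0, 0, 0, -0.03, -1], [0, 0, 0, 0, 0, -0.03, -1], [0, 0, 0, 0, 0, -0.02, -1], [0, 0, 0, 0, 0, -0.01, -1], [0, 0, 0, 0, 0, 0, -1]]

```text
t: 18.57
tcp_pos: [0.6194, -0.0356, 0.2571]
tool_rot: [0.069, 0.998, -0.001, 0.003]
force: [0.6, 0.0, -3.7]
finger_gap: 0.715
gripper_force: 44.7
```

```bash
python3 g.py m3 .255
```

```text
t 18.57 tcp [ 0.6194 -0.0356  0.2571] tilt/yaw [ 172.13    0.29 -179.96] d_tool [0.0905 0.3445 0.0014] gap 0.715 gf 44.681618213653564 F [ 0.6  0.  -3.7]
```

Call:
servo_tool:
  rows:
    - [[0, 0, 0, 0.005, 0.015, 0, -1], [0, 0, 0, 0.008, 0.03, 0, -1], [0, 0, 0, 0.008, 0.03, 0, -1], [0, 0, 0, 0.008, 0.03, 0, -1], [0, 0, 0, 0.008, 0.03, 0, -1], [0, 0, 0, 0.008, 0.03, 0, -1], [0, 0, 0, 0.008, 0.03, 0, -1], [0, 0, 0, 0.008, 0.03, 0, -1]]

```text
t: 19.23
tcp_pos: [0.5863, 0.1978, 0.2514]
tool_rot: [0.069, 0.998, -0.0, -0.003]
force: [0.6, 0.8, -3.7]
finger_gap: 0.716
gripper_force: 44.9
```

Call:
servo_tool:
  rows:
    - [[0, 0, 0, 0.008, 0.03, 0, -1], [0, 0, 0, 0.008, 0.03, 0, -1], [0, 0, 0, 0.008, 0.03, 0, -1], [0, 0, 0, 0.0033, 0.0275, 0, -1], [0, 0, 0, 0, 0, 0, -1], [0, 0, 0, 0, 0, 0, -1], [0, 0, 0, 0, 0, 0, -1], [0, 0, 0, 0, 0, 0, -1]]

```text
t: 19.9
tcp_pos: [0.5771, 0.3151, 0.2528]
tool_rot: [0.069, 0.998, -0.001, -0.001]
force: [0.5, -0.6, -2.9]
finger_gap: 0.717
gripper_force: 45.1
```

Call:
servo_tool:
  rows:
    - [[0, 0, 0, 0, 0, 0.015, -1], [0, 0, 0, 0, 0, 0.028, -1], [0, 0, 0, 0, 0, 0.03, -1], [0, 0, 0, 0, 0, 0.03, -1], [0, 0, 0, 0, 0, 0.025, -1], [0, 0, 0, 0, 0, 0.015, -1], [0, 0, 0, 0, 0, 0.006, -1], [0, 0, 0, 0, 0, 0, -1]]

```text
t: 20.57
tcp_pos: [0.5771, 0.3146, 0.1037]
tool_rot: [0.07, 0.998, -0.001, -0.002]
force: [0.6, 0.7, -3.4]
finger_gap: 0.716
gripper_force: 45.3
```

Call:
servo_tool:
  rows:
    - [[0, 0, 0, 0, 0, 0, -1], [0, 0, 0, 0, 0, 0.002, -1], [0, 0, 0, 0, 0, 0.001, -1], [0, 0, 0, 0, 0, 0.001, -1], [0, 0, 0, 0, 0, 0, -1], [0, 0, 0, 0, 0, 0, -1]]

```text
t: 21.07
tcp_pos: [0.578, 0.3162, 0.1017]
tool_rot: [0.069, 0.998, 0.0, 0.0]
force: [0.1, -0.3, -3.1]
finger_gap: 0.714
gripper_force: 45.3
```

Call:
servo_tool:
  rows:
    - [[0, 0, 0, 0, 0, 0.001, -1], [0, 0, 0, 0, 0, 0, -1], [0, 0, 0, 0, 0, 0, -1]]

```text
t: 21.32
tcp_pos: [0.5782, 0.3163, 0.1016]
tool_rot: [0.068, 0.998, 0.0, 0.001]
force: [-2.0, -0.9, 6.0]
finger_gap: 0.716
gripper_force: 46.0
```

Call:
servo_tool:
  rows:
    - [[0, 0, 0, 0, 0, -0.001, -1], [0, 0, 0, 0, 0, 0, 0.5], [0, 0, 0, 0, 0, 0, 0.8], [0, 0, 0, 0, 0, 0, 1], [0, 0, 0, 0, 0, 0, 1], [0, 0, 0, 0, 0, 0, 1], [0, 0, 0, 0, 0, 0, 1], [0, 0, 0, 0, 0, 0, 1]]

```text
t: 21.98
tcp_pos: [0.5779, 0.3161, 0.1013]
tool_rot: [0.069, 0.998, 0.0, 0.0]
force: [0.6, 0.7, 0.5]
finger_gap: 1.0
gripper_force: 0.0
```

Call:
servo_tool:
  rows:
    - [[0, 0, 0, 0, 0, -0.014, 1], [0, 0, 0, 0, 0, -0.025, 1], [0, 0, 0, 0, 0, -0.03, 1], [0, 0, 0, 0, 0, -0.03, 1], [0, 0, 0, 0, 0, -0.02, 1], [0, 0, 0, -0.006, -0.016, -0.01, 1], [0, 0, 0, -0.012, -0.032, 0, 1], [0, 0, 0, -0.012, -0.032, 0, 1]]

```text
t: 22.65
tcp_pos: [0.597, 0.2332, 0.2319]
tool_rot: [0.067, 0.998, 0.0, 0.002]
force: [0.5, -0.6, -0.4]
finger_gap: 1.001
gripper_force: 0.0
```

Call:
servo_tool:
  rows:
    - [[0, 0, 0, -0.012, -0.032, 0, 1], [0, 0, 0, -0.012, -0.032, 0, 1], [0, 0, 0, -0.012, -0.032, 0, 1], [0, 0, 0, -0.012, -0.032, 0, 1], [0, 0, 0, -0.012, -0.032, 0, 1], [0, 0, 0, -0.012, -0.032, 0, 1], [0, 0, 0, -0.0013, -0.004, 0, 1], [0, 0, 0, 0, 0, 0, 1]]

```text
t: 23.32
tcp_pos: [0.6429, 0.026, 0.2302]
tool_rot: [0.071, 0.998, -0.0, 0.0]
force: [-0.3, 0.3, -0.9]
finger_gap: 1.002
gripper_force: 0.0
```

Call:
servo_tool:
  rows:
    - [[0, 0, 0, 0, 0, 0, 1], [0, 0, 0, 0, 0, 0, 1], [0, 0, 0, 0, 0, 0, 1], [0, 0, 0, 0, 0, 0, 1]]

```text
t: 23.65
tcp_pos: [0.6421, 0.0301, 0.2303]
tool_rot: [0.068, 0.998, 0.0, -0.0]
force: [0.4, -0.1, 0.4]
finger_gap: 0.997
gripper_force: 0.0
```

```bash
python3 g.py small .040;  python3 - <<'E'
from h import *
ci=manip.camera_info("wrist");im=manip.snapshot("wrist")
for n,z,r in [("small",.058,.021),("small",.058,.011),("m2",.133,.019),("m3",.121,.0315)]:
    pts=np.array([proj(ci,[P[n][0]+r*np.cos(a),P[n][1]+r*np.sin(a),z]) for a in np.linspace(0,6.3,40)])
    cv2.polylines(im,[pts.astype(int)],True,(0,0,255),1)
a=cv2.resize(im,(512,384))
b=cv2.resize(manip.snapshot("side")[85:235,160:345],(474,384))
cv2.imwrite("pics/w3.png",cv2.resize(np.hstack([a,b]),(800,312)))
E
python3 g.py small .040
```

```text
t 23.65 tcp [0.6421 0.0301 0.2303] tilt/yaw [ 1.7225e+02 -2.0000e-02  1.7999e+02] d_tool [-0.0007 -0.0016  0.1903] gap 0.997 gf 0.0 F [ 0.4 -0.1  0.4]
t 23.75 tcp [0.6422 0.0298 0.2304] tilt/yaw [172.23  -0.   179.99] d_tool [-0.0005 -0.0012  0.1904] gap 1.0 gf 0.0 F [-0.7  0.3  0.3]
```

View pics/w3.png

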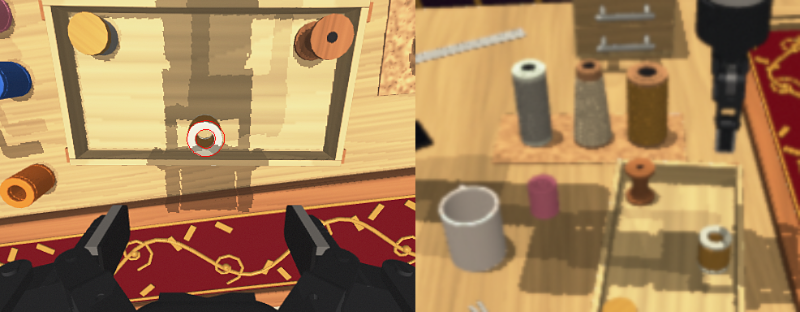

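All three tall spools stand upright on the mat, and the small spool's outline fits my estimate. I'll grasp it now.

Call:
servo_tool:
  rows:
    - [[0, 0, 0, -0.0005, -0.001, 0.022, 0.7], [0, 0, 0, 0, 0, 0.03, 0.7], [0, 0, 0, 0, 0, 0.03, 0.7], [0, 0, 0, 0, 0, 0.03, 0.7], [0, 0, 0, 0, 0, 0.03, 0.7], [0, 0, 0, 0, 0, 0.024, 0.7], [0, 0, 0, 0, 0, 0.014, 0.7], [0, 0, 0, 0, 0, 0.01, 0.7]]
  squeeze: 25

```text
t: 24.42
tcp_pos: [0.642, 0.028, 0.0384]
tool_rot: [0.068, 0.998, 0.0, -0.001]
force: [-0.5, -0.2, -1.1]
finger_gap: 0.856
gripper_force: 0.0
```

Call:
servo_tool:
  rows:
    - [[0, 0, 0, 0, 0, 0, 0.4], [0, 0, 0, 0, 0, 0, 0.2], [0, 0, 0, 0, 0, 0, 0], [0, 0, 0, 0, 0, 0, -0.2], [0, 0, 0, 0, 0, 0, -0.6], [0, 0, 0, 0, 0, 0, -1], [0, 0, 0, 0, 0, 0, -1], [0, 0, 0, 0, 0, 0, -1]]

```text
t: 25.08
tcp_pos: [0.6441, 0.0274, 0.0421]
tool_rot: [0.069, 0.998, -0.0, 0.002]
force: [0.1, -0.1, 6.9]
finger_gap: 0.479
gripper_force: 26.2
```

Call:
servo_tool:
  rows:
    - [[0, 0, 0, 0, 0, -0.01, -1], [0, 0, 0, 0, 0, -0.02, -1], [0, 0, 0, 0, 0, -0.03, -1], [0, 0, 0, 0, 0, -0.03, -1], [0, 0, 0, 0, 0, -0.03, -1], [0, 0, 0, 0, 0, -0.02, -1], [0, 0, 0, 0, 0, -0.01, -1], [0, 0, 0, 0, 0, 0, -1]]

```text
t: 25.75
tcp_pos: [0.6441, 0.0274, 0.1934]
tool_rot: [0.069, 0.998, -0.0, 0.003]
force: [1.0, -0.0, -0.5]
finger_gap: 0.475
gripper_force: 25.6
```

```bash
python3 g.py seat .14
```

```text
t 25.75 tcp [0.6441 0.0274 0.1934] tilt/yaw [ 172.13    0.31 -180.  ] d_tool [ 0.1457 -0.367   0.0526] gap 0.475 gf 25.592349297367036 F [ 1.  -0.  -0.5]
```

Call:
servo_tool:
  rows:
    - [[0, 0, 0, 0.02, -0.01, 0, -1], [0, 0, 0, 0.03, -0.015, 0, -1], [0, 0, 0, 0.03, -0.02, 0, -1], [0, 0, 0, 0.03, -0.025, 0, -1], [0, 0, 0, 0.02, -0.03, 0, -1], [0, 0, 0, 0.014, -0.035, 0, -1], [0, 0, 0, 0, -0.035, 0, -1], [0, 0, 0, 0, -0.035, 0, -1]]

```text
t: 26.42
tcp_pos: [0.4694, -0.1559, 0.1888]
tool_rot: [0.068, 0.998, 0.001, -0.002]
force: [0.6, -0.6, 0.6]
finger_gap: 0.484
gripper_force: 25.6
```

Call:
servo_tool:
  rows:
    - [[0, 0, 0, 0, -0.035, 0, -1], [0, 0, 0, 0, -0.035, 0, -1], [0, 0, 0, 0, -0.035, 0, -1], [0, 0, 0, 0, -0.03, 0, -1], [0, 0, 0, 0, -0.02, 0, -1], [0, 0, 0, 0, -0.0074, 0, -1], [0, 0, 0, 0, 0, 0, -1], [0, 0, 0, 0, 0, 0, -1]]

```text
t: 27.08
tcp_pos: [0.4491, -0.3153, 0.1891]
tool_rot: [0.069, 0.998, 0.001, -0.001]
force: [0.8, 0.4, -0.5]
finger_gap: 0.479
gripper_force: 25.6
```

Call:
servo_tool:
  rows:
    - [[0, 0, 0, 0, 0, 0.01, -1], [0, 0, 0, 0, 0, 0.02, -1], [0, 0, 0, 0, 0, 0.02, -1], [0, 0, 0, 0, 0, 0.015, -1], [0, 0, 0, 0, 0, 0.01, -1], [0, 0, 0, 0, 0, 0, -1], [0, 0, 0, 0, 0, 0, -1], [0, 0, 0, 0, 0, 0, -1]]

```text
t: 27.75
tcp_pos: [0.4504, -0.3165, 0.1158]
tool_rot: [0.068, 0.998, -0.0, 0.0]
force: [-0.3, -0.3, -0.8]
finger_gap: 0.48
gripper_force: 25.6
```

```bash
python3 g.py seat .05
python3 - <<'E'
from h import *
s=manip.sense();M=R.from_quat(s["tool_rot"]).as_matrix()
ci=manip.camera_info("wrist");im=manip.snapshot("wrist")
def circ(c,z,r,col):
    pts=np.array([proj(ci,[c[0]+r*np.cos(a),c[1]+r*np.sin(a),z]) for a in np.linspace(0,6.3,40)])
    cv2.polylines(im,[pts.astype(int)],True,col,1)
circ(P["seat"],.016,.032,(0,0,255)); circ(P["seat"],.051,.003,(0,0,255))
c=s["tcp_pos"]; circ(c,c[2]+.016,.021,(0,255,0)); circ(c,c[2]+.016,.011,(0,255,0))
sd=manip.snapshot("side")
cv2.imwrite("pics/w4.png",np.hstack([cv2.resize(im,(480,360)),cv2.resize(sd[240:384,160:288],(320,360))]))
E
```

```text
t 27.75 tcp [ 0.4504 -0.3165  0.1158] tilt/yaw [ 1.7218e+02  5.0000e-02 -1.7996e+02] d_tool [0.0007 0.0002 0.0658] gap 0.48 gf 25.59230585815385 F [-0.3 -0.3 -0.8]
```

View pics/w4.png

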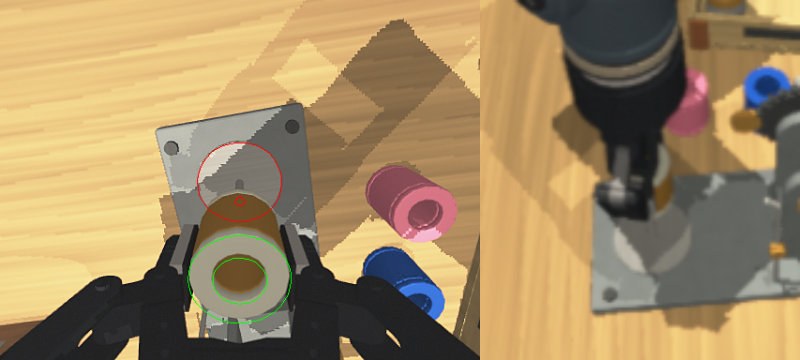

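Call:
servo_tool:
  rows:
    - [[0, 0, 0, 0.0005, 0, 0.01, -1], [0, 0, 0, 0, 0, 0.014, -1], [0, 0, 0, 0, 0, 0.014, -1], [0, 0, 0, 0, 0, 0.012, -1], [0, 0, 0, 0, 0, 0.01, -1], [0, 0, 0, 0, 0, 0.003, -1], [0, 0, 0, 0, 0, 0, -1], [0, 0, 0, 0, 0, 0, -1]]

```text
t: 28.52
tcp_pos: [0.4495, -0.3168, 0.0524]
tool_rot: [0.069, 0.998, -0.0, 0.0]
force: [-0.1, 0.5, -0.5]
finger_gap: 0.478
gripper_force: 25.6
```

Call:
servo_tool:
  rows:
    - [[0, 0, 0, 0, 0, 0.001, -1], [0, 0, 0, 0, 0, 0.001, -1], [0, 0, 0, 0, 0, 0, -1], [0, 0, 0, 0, 0, 0, -1]]

```text
t: 28.85
tcp_pos: [0.4495, -0.3168, 0.0507]
tool_rot: [0.069, 0.998, -0.0, 0.0]
force: [0.1, 0.7, 0.3]
finger_gap: 0.479
gripper_force: 25.6
```

Call:
servo_tool:
  rows:
    - [[0, 0, 0, 0, 0, 0.001, -1], [0, 0, 0, 0, 0, 0, -1], [0, 0, 0, 0, 0, 0, -1]]

```text
t: 29.1
tcp_pos: [0.4495, -0.3169, 0.0501]
tool_rot: [0.069, 0.998, -0.0, 0.0]
force: [-1.9, 0.1, 6.6]
finger_gap: 0.485
gripper_force: 26.1
```

Call:
servo_tool:
  rows:
    - [[0, 0, 0, 0, 0, -0.0005, -0.1], [0, 0, 0, 0, 0, 0, 0.2], [0, 0, 0, 0, 0, 0, 0.5], [0, 0, 0, 0, 0, 0, 0.8], [0, 0, 0, 0, 0, 0, 0.8], [0, 0, 0, 0, 0, 0, 0.8]]

```text
t: 29.6
tcp_pos: [0.4493, -0.3166, 0.0496]
tool_rot: [0.069, 0.998, 0.0, -0.0]
force: [-0.2, -0.7, 0.5]
finger_gap: 0.904
gripper_force: 0.0
```

Call:
servo_tool:
  rows:
    - [[0, 0, 0, 0, 0, -0.014, 0.8], [0, 0, 0, 0, 0, -0.025, 0.8], [0, 0, 0, 0, 0, -0.03, 0.8], [0, 0, 0, 0, 0, -0.03, 1], [0, 0, 0, 0, 0, -0.03, 1], [0, 0, 0, 0, 0, -0.03, 1], [0, 0, 0, 0, 0, -0.03, 1], [0, 0, 0, 0, 0, -0.01, 1]]

```text
t: 30.27
tcp_pos: [0.4509, -0.3181, 0.2533]
tool_rot: [0.069, 0.998, -0.003, 0.003]
force: [-0.6, -0.5, -0.2]
finger_gap: 0.999
gripper_force: 0.0
```

Call:
servo_tool:
  rows:
    - [[0, 0, 0, 0, 0.02, 0, 1], [0, 0, 0, 0, 0.03, 0, 1], [0, 0, 0, 0, 0.03, 0, 1], [0, 0, 0, 0, 0.03, 0, 1], [0, 0, 0, 0, 0.02, 0, 1], [0, 0, 0, 0, 0, 0, 1], [0, 0, 0, 0, 0, 0, 1], [0, 0, 0, 0, 0, 0, 1]]

```text
t: 30.93
tcp_pos: [0.4673, -0.1885, 0.2484]
tool_rot: [0.068, 0.998, -0.0, -0.0]
force: [-0.3, -0.9, 0.3]
finger_gap: 1.002
gripper_force: 0.0
```

```bash
python3 g.py m3 .25
python3 - <<'E'
from h import *
T=manip.camera_info("top");im=manip.snapshot("top");sd=manip.snapshot("side");S=manip.camera_info("side")
def circ(c,z,r):
    for I,ci in ((im,T),(sd,S)):
        pts=np.array([proj(ci,[c[0]+r*np.cos(a),c[1]+r*np.sin(a),z]) for a in np.linspace(0,6.3,40)])
        cv2.polylines(I,[(pts*16).astype(int)],True,(0,0,255),1,cv2.LINE_AA,4)
circ(P["seat"],.066,.021)
cv2.imwrite("pics/w5.png",np.hstack([cv2.resize(im[190:260,340:410],(400,400)),cv2.resize(sd[290:370,190:270],(400,400))]))
E
```

```text
t 30.93 tcp [ 0.4673 -0.1885  0.2484] tilt/yaw [ 1.7214e+02 -1.0000e-02 -1.7997e+02] d_tool [-0.0395  0.5167 -0.0018] gap 1.002 gf 0.0 F [-0.3 -0.9  0.3]
```

View pics/w5.png

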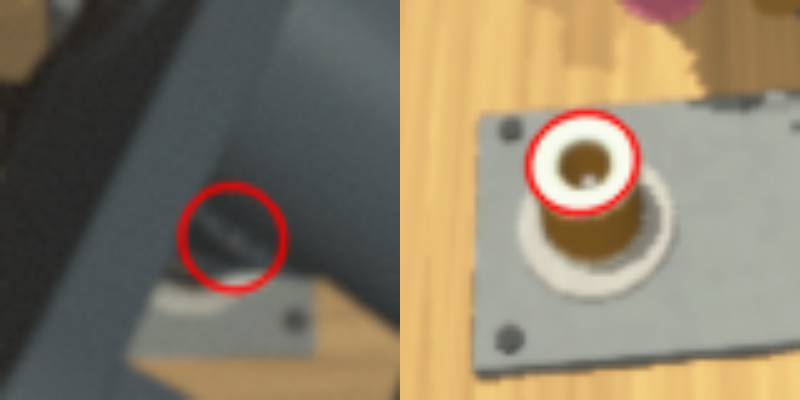

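The side view shows the small spool seated on the plate with the pin inside its bore. Next I'll return the wide spool.

Call:
servo_tool:
  rows:
    - [[0, 0, 0, -0.0025, 0.02, 0, 1], [0, 0, 0, -0.0025, 0.035, 0, 1], [0, 0, 0, -0.0025, 0.035, 0, 1], [0, 0, 0, -0.0025, 0.035, 0, 1], [0, 0, 0, -0.0025, 0.035, 0, 1], [0, 0, 0, -0.0025, 0.035, 0, 1], [0, 0, 0, -0.0025, 0.035, 0, 1], [0, 0, 0, -0.0025, 0.035, 0, 1]]
  squeeze: 40

```text
t: 31.7
tcp_pos: [0.524, 0.0723, 0.2487]
tool_rot: [0.07, 0.998, -0.0, 0.0]
force: [-0.0, -0.5, -0.3]
finger_gap: 0.997
gripper_force: 0.0
```

Call:
servo_tool:
  rows:
    - [[0, 0, 0, -0.0025, 0.035, 0, 1], [0, 0, 0, -0.0025, 0.035, 0, 1], [0, 0, 0, -0.0025, 0.035, 0, 1], [0, 0, 0, -0.0025, 0.035, 0, 1], [0, 0, 0, -0.0025, 0.035, 0, 1], [0, 0, 0, -0.0025, 0.035, 0, 1], [0, 0, 0, -0.0025, 0.025, 0, 1], [0, 0, 0, -0.0029, 0.0147, 0, 1]]

```text
t: 32.37
tcp_pos: [0.5787, 0.3186, 0.2483]
tool_rot: [0.068, 0.998, 0.001, 0.0]
force: [0.4, -1.2, 0.9]
finger_gap: 1.005
gripper_force: 0.0
```

Call:
servo_tool:
  rows:
    - [[0, 0, 0, 0, 0, 0, 1], [0, 0, 0, 0, 0, 0, 1], [0, 0, 0, 0, 0, 0, 1], [0, 0, 0, 0, 0, 0, 1], [0, 0, 0, 0, 0, 0, 1]]

```text
t: 32.78
tcp_pos: [0.5777, 0.315, 0.2488]
tool_rot: [0.07, 0.998, -0.0, -0.0]
force: [-0.1, -0.7, 1.6]
finger_gap: 1.004
gripper_force: 0.0
```

```bash
python3 g.py "(.5779,.3161)" .1013
python3 - <<'E'
from h import *
ci=manip.camera_info("wrist");im=manip.snapshot("wrist")
for c,z,r in [((.397,.3295),.131,.0255),((.4896,.3208),.133,.019),((.578,.3161),.121,.0315)]:
    pts=np.array([proj(ci,[c[0]+r*np.cos(a),c[1]+r*np.sin(a),z]) for a in np.linspace(0,6.3,40)])
    cv2.polylines(im,[pts.astype(int)],True,(0,0,255),1)
cv2.imwrite("pics/w6.png",cv2.resize(im,(640,480)))
E
```

```text
t 32.78 tcp [0.5777 0.315  0.2488] tilt/yaw [ 1.7203e+02 -2.0000e-02 -1.7997e+02] d_tool [-1.000e-04  1.200e-03  1.475e-01] gap 1.004 gf 0.0 F [-0.1 -0.7  1.6]
```

View pics/w6.png

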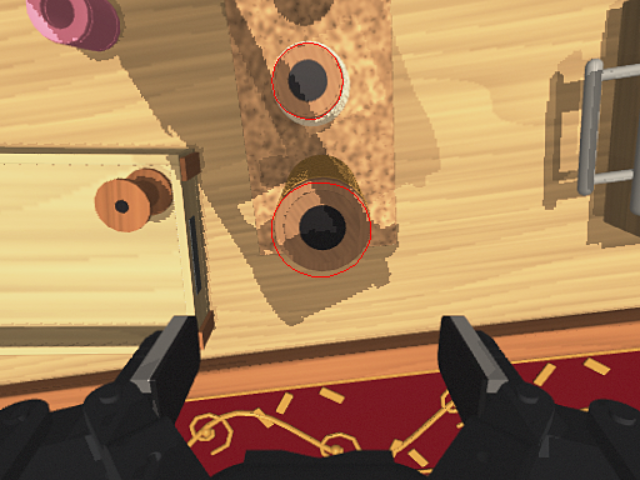

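The outlines of the cone and the wide spool match their places on the mat. Now grasp the wide spool and carry it back.

Call:
servo_tool:
  rows:
    - [[0, 0, 0, 0, 0.001, 0.022, 1], [0, 0, 0, 0, 0, 0.03, 1], [0, 0, 0, 0, 0, 0.03, 1], [0, 0, 0, 0, 0, 0.03, 1], [0, 0, 0, 0, 0, 0.022, 1], [0, 0, 0, 0, 0, 0.0135, 1], [0, 0, 0, 0, 0, 0, 1], [0, 0, 0, 0, 0, 0, 1]]

```text
t: 33.5
tcp_pos: [0.578, 0.3171, 0.1013]
tool_rot: [0.069, 0.998, -0.0, -0.0]
force: [-0.1, 0.4, 0.9]
finger_gap: 1.005
gripper_force: 0.0
```

Call:
servo_tool:
  rows:
    - [[0, 0, 0, 0, 0, 0, 0.7], [0, 0, 0, 0, 0, 0, 0.4], [0, 0, 0, 0, 0, 0, 0.2], [0, 0, 0, 0, 0, 0, -0.3], [0, 0, 0, 0, 0, 0, -0.7], [0, 0, 0, 0, 0, 0, -1], [0, 0, 0, 0, 0, 0, -1], [0, 0, 0, 0, 0, 0, -1]]

```text
t: 34.17
tcp_pos: [0.5792, 0.3177, 0.1037]
tool_rot: [0.069, 0.998, 0.001, 0.002]
force: [0.3, -1.2, 6.2]
finger_gap: 0.716
gripper_force: 44.3
```

Call:
servo_tool:
  rows:
    - [[0, 0, 0, 0, 0, -0.01, -1], [0, 0, 0, 0, 0, -0.02, -1], [0, 0, 0, 0, 0, -0.03, -1], [0, 0, 0, 0, 0, -0.03, -1], [0, 0, 0, 0, 0, -0.03, -1], [0, 0, 0, 0, 0, -0.02, -1], [0, 0, 0, 0, 0, -0.01, -1], [0, 0, 0, 0, 0, 0, -1]]

```text
t: 34.83
tcp_pos: [0.5787, 0.318, 0.2543]
tool_rot: [0.068, 0.998, 0.001, 0.002]
force: [-0.0, -0.0, -4.1]
finger_gap: 0.715
gripper_force: 44.8
```

Call:
servo_tool:
  rows:
    - [[0, 0, 0, -0.005, -0.015, 0, -1], [0, 0, 0, -0.008, -0.03, 0, -1], [0, 0, 0, -0.008, -0.03, 0, -1], [0, 0, 0, -0.008, -0.03, 0, -1], [0, 0, 0, -0.008, -0.03, 0, -1], [0, 0, 0, -0.008, -0.03, 0, -1], [0, 0, 0, -0.008, -0.03, 0, -1], [0, 0, 0, -0.008, -0.03, 0, -1]]

```text
t: 35.5
tcp_pos: [0.6056, 0.0841, 0.2486]
tool_rot: [0.069, 0.998, -0.0, -0.003]
force: [-0.2, -0.1, -2.6]
finger_gap: 0.716
gripper_force: 44.9
```

Call:
servo_tool:
  rows:
    - [[0, 0, 0, -0.008, -0.03, 0, -1], [0, 0, 0, -0.008, -0.03, 0, -1], [0, 0, 0, -0.008, -0.03, 0, -1], [0, 0, 0, -0.002, -0.0257, 0, -1], [0, 0, 0, 0, 0, 0, -1], [0, 0, 0, 0, 0, 0, -1], [0, 0, 0, 0, 0, 0, -1], [0, 0, 0, 0, 0, 0, -1]]

```text
t: 36.17
tcp_pos: [0.6164, -0.0311, 0.25]
tool_rot: [0.068, 0.998, 0.0, -0.001]
force: [0.3, 0.7, -4.1]
finger_gap: 0.715
gripper_force: 45.0
```

```bash
python3 g.py wide .1063
```

```text
t 36.17 tcp [ 0.6164 -0.0311  0.25  ] tilt/yaw [ 1.7217e+02 -1.7000e-01  1.7996e+02] d_tool [-0.0019 -0.0024  0.1437] gap 0.715 gf 45.003275871276855 F [ 0.3  0.7 -4.1]
```

Call:
servo_tool:
  rows:
    - [[0, 0, 0, -0.001, -0.0015, 0.015, -1], [0, 0, 0, 0, 0, 0.028, -1], [0, 0, 0, 0, 0, 0.03, -1], [0, 0, 0, 0, 0, 0.028, -1], [0, 0, 0, 0, 0, 0.022, -1], [0, 0, 0, 0, 0, 0.012, -1], [0, 0, 0, 0, 0, 0.005, -1], [0, 0, 0, 0, 0, 0, -1]]

```text
t: 36.83
tcp_pos: [0.6178, -0.0327, 0.1106]
tool_rot: [0.068, 0.998, 0.0, -0.001]
force: [-0.2, 0.2, -4.1]
finger_gap: 0.712
gripper_force: 45.2
```

Call:
servo_tool:
  rows:
    - [[0, 0, 0, 0, 0, 0.001, -1], [0, 0, 0, 0, 0, 0.001, -1], [0, 0, 0, 0, 0, 0, -1], [0, 0, 0, 0, 0, 0, -1], [0, 0, 0, 0, 0, 0, -1]]

```text
t: 37.25
tcp_pos: [0.6185, -0.0337, 0.1101]
tool_rot: [0.069, 0.998, -0.0, 0.001]
force: [-0.4, 0.7, -3.4]
finger_gap: 0.715
gripper_force: 45.1
```

Call:
servo_tool:
  rows:
    - [[0, 0, 0, 0, 0, 0.001, -1], [0, 0, 0, 0, 0, 0, -1], [0, 0, 0, 0, 0, 0, -1]]

```text
t: 37.5
tcp_pos: [0.6185, -0.0338, 0.1088]
tool_rot: [0.069, 0.998, -0.0, 0.001]
force: [-0.6, -0.5, -0.8]
finger_gap: 0.711
gripper_force: 45.5
```

Call:
servo_tool:
  rows:
    - [[0, 0, 0, 0, 0, 0.001, -1], [0, 0, 0, 0, 0, 0, -1], [0, 0, 0, 0, 0, 0, -1]]

```text
t: 37.75
tcp_pos: [0.6186, -0.0338, 0.1087]
tool_rot: [0.069, 0.998, -0.0, 0.001]
force: [-1.0, 0.1, 4.2]
finger_gap: 0.713
gripper_force: 46.1
```

Call:
servo_tool:
  rows:
    - [[0, 0, 0, 0, 0, -0.001, -1], [0, 0, 0, 0, 0, 0, 0.5], [0, 0, 0, 0, 0, 0, 0.8], [0, 0, 0, 0, 0, 0, 1], [0, 0, 0, 0, 0, 0, 1], [0, 0, 0, 0, 0, 0, 1], [0, 0, 0, 0, 0, 0, 1], [0, 0, 0, 0, 0, 0, 1]]

```text
t: 38.42
tcp_pos: [0.6181, -0.0336, 0.1083]
tool_rot: [0.069, 0.998, -0.0, -0.0]
force: [0.8, -0.1, 0.2]
finger_gap: 0.998
gripper_force: 0.0
```

Call:
servo_tool:
  rows:
    - [[0, 0, 0, 0, 0, -0.014, 1], [0, 0, 0, 0, 0, -0.025, 1], [0, 0, 0, 0, 0, -0.03, 1], [0, 0, 0, 0, 0, -0.03, 1], [0, 0, 0, 0, 0, -0.025, 1], [0, 0, 0, 0.01, 0.02, -0.016, 1], [0, 0, 0, 0.016, 0.03, 0, 1], [0, 0, 0, 0.016, 0.03, 0, 1]]

```text
t: 39.08
tcp_pos: [0.5883, 0.0514, 0.2501]
tool_rot: [0.07, 0.998, 0.0, 0.002]
force: [-0.7, -0.1, 0.5]
finger_gap: 1.004
gripper_force: 0.0
```

Call:
servo_tool:
  rows:
    - [[0, 0, 0, 0.016, 0.03, 0, 1], [0, 0, 0, 0.016, 0.03, 0, 1], [0, 0, 0, 0.016, 0.03, 0, 1], [0, 0, 0, 0.016, 0.03, 0, 1], [0, 0, 0, 0.016, 0.03, 0, 1], [0, 0, 0, 0.016, 0.03, 0, 1], [0, 0, 0, 0.016, 0.03, 0, 1], [0, 0, 0, 0.016, 0.03, 0, 1]]

```text
t: 39.75
tcp_pos: [0.4926, 0.3081, 0.2484]
tool_rot: [0.069, 0.998, 0.0, 0.0]
force: [0.3, -1.1, -0.5]
finger_gap: 0.999
gripper_force: 0.0
```

Call:
servo_tool:
  rows:
    - [[0, 0, 0, 0.0062, 0.0134, 0, 1], [0, 0, 0, 0, 0, 0, 1], [0, 0, 0, 0, 0, 0, 1], [0, 0, 0, 0, 0, 0, 1], [0, 0, 0, 0, 0, 0, 1], [0, 0, 0, 0, 0, 0, 1]]

```text
t: 40.25
tcp_pos: [0.4898, 0.3196, 0.2483]
tool_rot: [0.07, 0.998, -0.0, -0.0]
force: [-0.5, 0.3, -0.2]
finger_gap: 0.998
gripper_force: 0.0
```

```bash
python3 g.py "(.4896,.3208)" .111
```

```text
t 40.25 tcp [0.4898 0.3196 0.2483] tilt/yaw [ 172.02    0.   -179.98] d_tool [0.0004 0.0012 0.1373] gap 0.998 gf 0.0 F [-0.5  0.3 -0.2]
```

Call:
servo_tool:
  rows:
    - [[0, 0, 0, 0, 0.0005, 0.02, 1], [0, 0, 0, 0, 0, 0.03, 1], [0, 0, 0, 0, 0, 0.03, 1], [0, 0, 0, 0, 0, 0.027, 1], [0, 0, 0, 0, 0, 0.02, 1], [0, 0, 0, 0, 0, 0.01, 1], [0, 0, 0, 0, 0, 0, 1], [0, 0, 0, 0, 0, 0, 1]]

```text
t: 40.92
tcp_pos: [0.4899, 0.3209, 0.1114]
tool_rot: [0.069, 0.998, -0.0, -0.0]
force: [-0.3, -0.6, 0.5]
finger_gap: 1.002
gripper_force: 0.0
```

Call:
servo_tool:
  rows:
    - [[0, 0, 0, 0, 0, 0, 0.4], [0, 0, 0, 0, 0, 0, 0.2], [0, 0, 0, 0, 0, 0, 0], [0, 0, 0, 0, 0, 0, -0.3], [0, 0, 0, 0, 0, 0, -0.7], [0, 0, 0, 0, 0, 0, -1], [0, 0, 0, 0, 0, 0, -1], [0, 0, 0, 0, 0, 0, -1]]

```text
t: 41.58
tcp_pos: [0.49, 0.3214, 0.113]
tool_rot: [0.068, 0.998, 0.0, 0.001]
force: [-1.0, -1.0, 5.2]
finger_gap: 0.491
gripper_force: 40.1
```

Call:
servo_tool:
  rows:
    - [[0, 0, 0, 0, 0, -0.01, -1], [0, 0, 0, 0, 0, -0.02, -1], [0, 0, 0, 0, 0, -0.03, -1], [0, 0, 0, 0, 0, -0.03, -1], [0, 0, 0, 0, 0, -0.03, -1], [0, 0, 0, 0, 0, -0.02, -1], [0, 0, 0, 0, 0, -0.01, -1], [0, 0, 0, 0, 0, 0, -1]]

```text
t: 42.25
tcp_pos: [0.4902, 0.3219, 0.2643]
tool_rot: [0.068, 0.998, 0.001, 0.003]
force: [0.9, 0.5, -3.4]
finger_gap: 0.495
gripper_force: 41.3
```

Call:
servo_tool:
  rows:
    - [[0, 0, 0, -0.01, -0.012, 0, -1], [0, 0, 0, -0.02, -0.024, 0, -1], [0, 0, 0, -0.022, -0.026, 0, -1], [0, 0, 0, -0.022, -0.026, 0, -1], [0, 0, 0, -0.022, -0.026, 0, -1], [0, 0, 0, -0.022, -0.026, 0, -1], [0, 0, 0, -0.022, -0.026, 0, -1], [0, 0, 0, -0.022, -0.026, 0, -1]]

```text
t: 42.92
tcp_pos: [0.6227, 0.1074, 0.2588]
tool_rot: [0.069, 0.998, -0.0, -0.002]
force: [0.1, 1.1, -3.2]
finger_gap: 0.488
gripper_force: 41.2
```

Call:
servo_tool:
  rows:
    - [[0, 0, 0, -0.012, -0.0119, 0, -1], [0, 0, 0, 0, 0, 0, -1], [0, 0, 0, 0, 0, 0, -1], [0, 0, 0, 0, 0, 0, -1], [0, 0, 0, 0, 0, 0, -1], [0, 0, 0, 0, 0, 0, -1]]

```text
t: 43.42
tcp_pos: [0.6327, 0.097, 0.261]
tool_rot: [0.068, 0.998, 0.0, -0.001]
force: [0.2, 0.4, -2.4]
finger_gap: 0.496
gripper_force: 41.2
```

```bash
python3 g.py cone .117
```

```text
t 43.42 tcp [0.6327 0.097  0.261 ] tilt/yaw [ 1.7224e+02 -7.0000e-02  1.7999e+02] d_tool [-0.0017 -0.0014  0.144 ] gap 0.496 gf 41.20456620818004 F [ 0.2  0.4 -2.4]
```

Call:
servo_tool:
  rows:
    - [[0, 0, 0, -0.0007, -0.0007, 0.015, -1], [0, 0, 0, 0, 0, 0.028, -1], [0, 0, 0, 0, 0, 0.03, -1], [0, 0, 0, 0, 0, 0.028, -1], [0, 0, 0, 0, 0, 0.022, -1], [0, 0, 0, 0, 0, 0.012, -1], [0, 0, 0, 0, 0, 0.005, -1], [0, 0, 0, 0, 0, 0, -1]]

```text
t: 44.08
tcp_pos: [0.6338, 0.0953, 0.1206]
tool_rot: [0.068, 0.998, -0.0, -0.001]
force: [0.1, -0.1, -2.5]
finger_gap: 0.494
gripper_force: 41.2
```

Call:
servo_tool:
  rows:
    - [[0, 0, 0, 0, 0, 0.001, -1], [0, 0, 0, 0, 0, 0.001, -1], [0, 0, 0, 0, 0, 0.001, -1], [0, 0, 0, 0, 0, 0, -1], [0, 0, 0, 0, 0, 0, -1]]

```text
t: 44.5
tcp_pos: [0.6347, 0.0947, 0.1191]
tool_rot: [0.069, 0.998, 0.0, 0.001]
force: [-0.5, -0.3, -3.8]
finger_gap: 0.491
gripper_force: 41.2
```

Call:
servo_tool:
  rows:
    - [[0, 0, 0, 0, 0, 0.001, -1], [0, 0, 0, 0, 0, 0, -1], [0, 0, 0, 0, 0, 0, -1]]

```text
t: 44.75
tcp_pos: [0.6348, 0.0946, 0.1181]
tool_rot: [0.069, 0.998, -0.0, 0.001]
force: [-1.5, -1.4, 2.1]
finger_gap: 0.493
gripper_force: 41.8
```

Call:
servo_tool:
  rows:
    - [[0, 0, 0, 0, 0, 0, -1], [0, 0, 0, 0, 0, 0, -0.1], [0, 0, 0, 0, 0, 0, 0.2], [0, 0, 0, 0, 0, 0, 0.6], [0, 0, 0, 0, 0, 0, 1], [0, 0, 0, 0, 0, 0, 1], [0, 0, 0, 0, 0, 0, 1], [0, 0, 0, 0, 0, 0, 1]]

```text
t: 45.42
tcp_pos: [0.6343, 0.0947, 0.1172]
tool_rot: [0.069, 0.998, -0.0, -0.0]
force: [-0.2, -0.2, -0.7]
finger_gap: 0.999
gripper_force: 0.0
```

Call:
servo_tool:
  rows:
    - [[0, 0, 0, 0, 0, -0.014, 1], [0, 0, 0, 0, 0, -0.025, 1], [0, 0, 0, 0, 0, -0.03, 1], [0, 0, 0, 0, 0, -0.03, 1], [0, 0, 0, 0, 0, -0.025, 1], [0, 0, 0, 0.0146, 0.01, -0.01, 1], [0, 0, 0, 0.027, 0.02, 0, 1], [0, 0, 0, 0.027, 0.02, 0, 1]]

```text
t: 46.08
tcp_pos: [0.5738, 0.1535, 0.2526]
tool_rot: [0.07, 0.998, 0.0, 0.002]
force: [0.6, 0.2, -1.5]
finger_gap: 1.001
gripper_force: 0.0
```

Call:
servo_tool:
  rows:
    - [[0, 0, 0, 0.027, 0.02, 0, 1], [0, 0, 0, 0.027, 0.02, 0, 1], [0, 0, 0, 0.027, 0.02, 0, 1], [0, 0, 0, 0.027, 0.02, 0, 1], [0, 0, 0, 0.027, 0.02, 0, 1], [0, 0, 0, 0.027, 0.02, 0, 1], [0, 0, 0, 0.02, 0.02, 0, 1], [0, 0, 0, 0.017, 0.01, 0, 1]]

```text
t: 46.75
tcp_pos: [0.395, 0.3314, 0.2515]
tool_rot: [0.068, 0.998, 0.001, 0.0]
force: [1.1, -0.9, 0.2]
finger_gap: 1.0
gripper_force: 0.0
```

Call:
servo_tool:
  rows:
    - [[0, 0, 0, 0, 0, 0, 1], [0, 0, 0, 0, 0, 0, 1], [0, 0, 0, 0, 0, 0, 1], [0, 0, 0, 0, 0, 0, 1], [0, 0, 0, 0, 0, 0, 1]]

```text
t: 47.17
tcp_pos: [0.3977, 0.3287, 0.2513]
tool_rot: [0.069, 0.998, 0.0, 0.0]
force: [-0.0, -0.6, -0.1]
finger_gap: 1.001
gripper_force: 0.0
```

```bash
python3 g.py "(.397,.3295)" .111
python3 - <<'E'
from h import *
ci=manip.camera_info("wrist");im=manip.snapshot("wrist")
for c,z,r in [((.397,.3295),.131,.0255)]:
    pts=np.array([proj(ci,[c[0]+r*np.cos(a),c[1]+r*np.sin(a),z]) for a in np.linspace(0,6.3,40)])
    cv2.polylines(im,[pts.astype(int)],True,(0,0,255),1)
T=manip.camera_info("top");S=manip.camera_info("side");im2=manip.snapshot("top");sd=manip.snapshot("side")
for n,z,r in [("slim",.008,.0255),("cone",.138,.019),("wide",.126,.0315)]:
  c=P[n]
  for I,k in ((im2,T),(sd,S)):
    pts=np.array([proj(k,[c[0]+r*np.cos(a),c[1]+r*np.sin(a),z]) for a in np.linspace(0,6.3,40)])
    cv2.polylines(I,[(pts*16).astype(int)],True,(0,0,255),1,cv2.LINE_AA,4)
a=np.hstack([cv2.resize(im2[105:225,150:310],(400,300)),cv2.resize(sd[150:270,220:340],(400,300))])
b=np.hstack([cv2.resize(im,(400,300)),a[:,:400]*0])
cv2.imwrite("pics/w7.png",np.vstack([a,b]))
E
```

```text
t 47.17 tcp [0.3977 0.3287 0.2513] tilt/yaw [1.7203e+02 3.0000e-02 1.8000e+02] d_tool [0.0008 0.0007 0.1403] gap 1.001 gf 0.0 F [-0.  -0.6 -0.1]
```

View pics/w7.png

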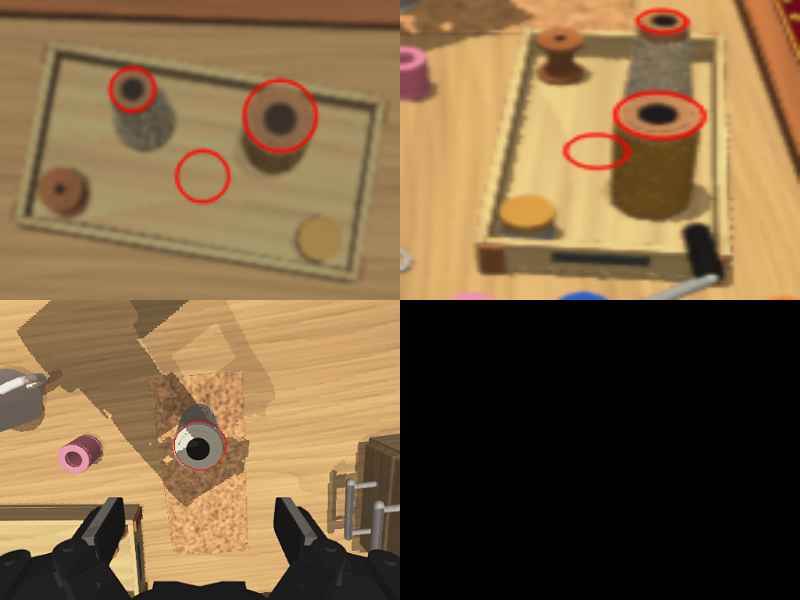

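The wide spool and the cone are back, with their outlines matching in both views, and the slim spool is centred as expected. Last one.

Call:
servo_tool:
  rows:
    - [[0, 0, 0, 0.0005, 0.0005, 0.02, 1], [0, 0, 0, 0, 0, 0.03, 1], [0, 0, 0, 0, 0, 0.03, 1], [0, 0, 0, 0, 0, 0.03, 1], [0, 0, 0, 0, 0, 0.02, 1], [0, 0, 0, 0, 0, 0.01, 1], [0, 0, 0, 0, 0, 0, 1], [0, 0, 0, 0, 0, 0, 1]]

```text
t: 47.98
tcp_pos: [0.3966, 0.33, 0.1114]
tool_rot: [0.069, 0.998, -0.0, -0.0]
force: [0.6, 0.3, 0.6]
finger_gap: 0.998
gripper_force: 0.0
```

Call:
servo_tool:
  rows:
    - [[0, 0, 0, 0, 0, 0, 0.4], [0, 0, 0, 0, 0, 0, 0.2], [0, 0, 0, 0, 0, 0, 0], [0, 0, 0, 0, 0, 0, -0.3], [0, 0, 0, 0, 0, 0, -0.7], [0, 0, 0, 0, 0, 0, -1], [0, 0, 0, 0, 0, 0, -1], [0, 0, 0, 0, 0, 0, -1]]

```text
t: 48.65
tcp_pos: [0.3968, 0.3301, 0.1128]
tool_rot: [0.068, 0.998, 0.0, 0.001]
force: [-0.4, -1.6, 6.9]
finger_gap: 0.578
gripper_force: 40.4
```

Call:
servo_tool:
  rows:
    - [[0, 0, 0, 0, 0, -0.01, -1], [0, 0, 0, 0, 0, -0.025, -1], [0, 0, 0, 0, 0, -0.03, -1], [0, 0, 0, 0, 0, -0.03, -1], [0, 0, 0, 0, 0, -0.03, -1], [0, 0, 0, 0, 0, -0.025, -1], [0, 0, 0, 0, 0, -0.01, -1], [0, 0, 0, 0, 0, 0, -1]]

```text
t: 49.32
tcp_pos: [0.3973, 0.3307, 0.2742]
tool_rot: [0.069, 0.998, 0.002, 0.003]
force: [0.5, 0.9, -2.9]
finger_gap: 0.581
gripper_force: 42.4
```

Call:
servo_tool:
  rows:
    - [[0, 0, 0, -0.011, -0.0132, 0, -1], [0, 0, 0, -0.022, -0.0264, 0, -1], [0, 0, 0, -0.022, -0.0264, 0, -1], [0, 0, 0, -0.022, -0.0264, 0, -1], [0, 0, 0, -0.022, -0.0264, 0, -1], [0, 0, 0, -0.022, -0.0264, 0, -1], [0, 0, 0, -0.022, -0.0264, 0, -1], [0, 0, 0, -0.022, -0.0264, 0, -1]]

```text
t: 49.98
tcp_pos: [0.5317, 0.1097, 0.2689]
tool_rot: [0.069, 0.998, -0.0, -0.002]
force: [0.3, 0.7, -2.3]
finger_gap: 0.575
gripper_force: 42.3
```

Call:
servo_tool:
  rows:
    - [[0, 0, 0, -0.022, -0.0264, 0, -1], [0, 0, 0, -0.022, -0.0264, 0, -1], [0, 0, 0, -0.011, -0.0132, 0, -1], [0, 0, 0, 0, 0, 0, -1], [0, 0, 0, 0, 0, 0, -1], [0, 0, 0, 0, 0, 0, -1], [0, 0, 0, 0, 0, 0, -1], [0, 0, 0, 0, 0, 0, -1]]

```text
t: 50.65
tcp_pos: [0.5769, 0.0398, 0.271]
tool_rot: [0.068, 0.998, 0.0, -0.001]
force: [-0.3, 0.2, -2.4]
finger_gap: 0.575
gripper_force: 42.5
```

```bash
python3 g.py "(.579,.0372)" .116
python3 - <<'E'
from h import *
s=manip.sense();ci=manip.camera_info("wrist");im=manip.snapshot("wrist")
for c,z,r in [(P["slim"],.008,.0255),(s["tcp_pos"],s["tcp_pos"][2]+.019,.0255),(P["cone"],.138,.019),(P["wide"],.126,.0315)]:
    pts=np.array([proj(ci,[c[0]+r*np.cos(a),c[1]+r*np.sin(a),z]) for a in np.linspace(0,6.3,40)])
    cv2.polylines(im,[pts.astype(int)],True,(0,0,255),1)
cv2.imwrite("pics/w8.png",cv2.resize(im,(640,480)))
E
```

```text
t 50.65 tcp [0.5769 0.0398 0.271 ] tilt/yaw [ 1.7224e+02 -8.0000e-02  1.7999e+02] d_tool [-0.0026 -0.0023  0.155 ] gap 0.575 gf 42.47578024864197 F [-0.3  0.2 -2.4]
```

View pics/w8.png

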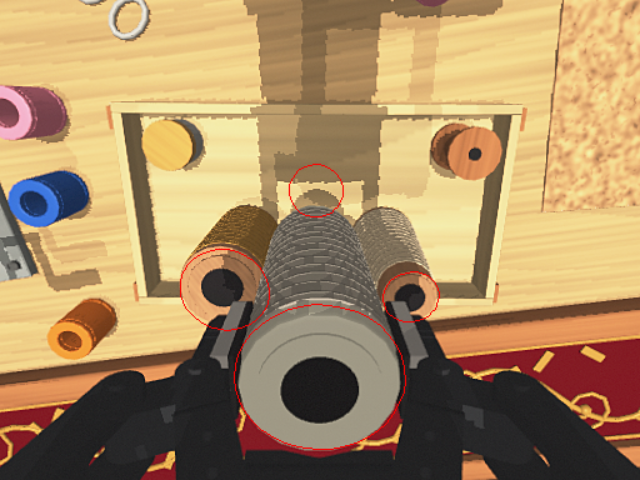

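Call:
servo_tool:
  rows:
    - [[0, 0, 0, -0.0015, -0.002, 0.02, -1], [0, 0, 0, 0, 0, 0.03, -1], [0, 0, 0, 0, 0, 0.03, -1], [0, 0, 0, 0, 0, 0.03, -1], [0, 0, 0, 0, 0, 0.022, -1], [0, 0, 0, 0, 0, 0.012, -1], [0, 0, 0, 0, 0, 0.006, -1], [0, 0, 0, 0, 0, 0, -1]]

```text
t: 51.37
tcp_pos: [0.5784, 0.0369, 0.1201]
tool_rot: [0.068, 0.998, 0.0, -0.001]
force: [0.4, -0.0, -2.1]
finger_gap: 0.573
gripper_force: 42.4
```

Call:
servo_tool:
  rows:
    - [[0, 0, 0, 0, 0, 0, -1], [0, 0, 0, 0, 0, 0.001, -1], [0, 0, 0, 0, 0, 0.001, -1], [0, 0, 0, 0, 0, 0, -1], [0, 0, 0, 0, 0, 0, -1]]

```text
t: 51.78
tcp_pos: [0.5795, 0.0362, 0.12]
tool_rot: [0.069, 0.998, -0.0, 0.001]
force: [-0.1, -0.1, -2.8]
finger_gap: 0.572
gripper_force: 42.4
```

Call:
servo_tool:
  rows:
    - [[0, 0, 0, 0, 0, 0.001, -1], [0, 0, 0, 0, 0, 0, -1], [0, 0, 0, 0, 0, 0, -1]]

```text
t: 52.03
tcp_pos: [0.5792, 0.0361, 0.1184]
tool_rot: [0.069, 0.998, -0.0, 0.0]
force: [-0.1, 0.3, -2.2]
finger_gap: 0.575
gripper_force: 42.4
```

Call:
servo_tool:
  rows:
    - [[0, 0, 0, 0, 0, 0.001, -1], [0, 0, 0, 0, 0, 0, -1], [0, 0, 0, 0, 0, 0, -1]]

```text
t: 52.28
tcp_pos: [0.5795, 0.0361, 0.1179]
tool_rot: [0.069, 0.998, -0.0, 0.0]
force: [-0.9, -0.2, 3.1]
finger_gap: 0.572
gripper_force: 42.6
```

Contact at 3 N upward; release, rise clear, and move back toward the robot.

Call:
servo_tool:
  rows:
    - [[0, 0, 0, 0, 0, 0, -1], [0, 0, 0, 0, 0, 0, 0.2], [0, 0, 0, 0, 0, 0, 0.5], [0, 0, 0, 0, 0, 0, 0.8], [0, 0, 0, 0, 0, 0, 1], [0, 0, 0, 0, 0, 0, 1], [0, 0, 0, 0, 0, 0, 1], [0, 0, 0, 0, 0, 0, 1]]

```text
t: 52.95
tcp_pos: [0.5792, 0.0362, 0.1172]
tool_rot: [0.069, 0.998, 0.0, -0.0]
force: [-0.7, 0.1, 1.3]
finger_gap: 0.996
gripper_force: 0.0
```

Call:
servo_tool:
  rows:
    - [[0, 0, 0, 0, 0, -0.014, 1], [0, 0, 0, 0, 0, -0.025, 1], [0, 0, 0, 0, 0, -0.03, 1], [0, 0, 0, 0, 0, -0.03, 1], [0, 0, 0, 0, 0, -0.03, 1], [0, 0, 0, 0, 0, -0.02, 1], [0, 0, 0, 0.015, 0.02, 0, 1], [0, 0, 0, 0.02, 0.03, 0, 1]]

```text
t: 53.62
tcp_pos: [0.5537, 0.0888, 0.2684]
tool_rot: [0.071, 0.997, -0.0, 0.003]
force: [0.2, 1.7, -1.1]
finger_gap: 1.001
gripper_force: 0.0
```

Call:
servo_tool:
  rows:
    - [[0, 0, 0, 0.02, 0.03, 0, 1], [0, 0, 0, 0.02, 0.03, 0, 1], [0, 0, 0, 0.02, 0.03, 0, 1], [0, 0, 0, 0.02, 0.03, 0, 1], [0, 0, 0, 0.02, 0.03, 0, 1], [0, 0, 0, 0, 0, 0, 1], [0, 0, 0, 0, 0, 0, 1], [0, 0, 0, 0, 0, 0, 1]]

```text
t: 54.28
tcp_pos: [0.4729, 0.2527, 0.2663]
tool_rot: [0.068, 0.998, -0.0, 0.0]
force: [0.3, -1.1, 0.2]
finger_gap: 1.001
gripper_force: 0.0
```

Run:
```python
from h import *
im2=manip.snapshot("top");sd=manip.snapshot("side");T=manip.camera_info("top");S=manip.camera_info("side")
for n,z,r in [("slim",.136,.0255),("cone",.138,.019),("wide",.126,.0315),("seat",.066,.021)]:
  c=P[n]
  for I,k in ((im2,T),(sd,S)):
    pts=np.array([proj(k,[c[0]+r*np.cos(a),c[1]+r*np.sin(a),z]) for a in np.linspace(0,6.3,40)])
    cv2.polylines(I,[(pts*16).astype(int)],True,(0,0,255),1,cv2.LINE_AA,4)
cv2.imwrite("pics/w9.png",np.hstack([cv2.resize(im2[105:265,150:405],(400,251)),cv2.resize(sd[150:370,190:345],(400,568))[:251*0+251]]) if 0 else np.hstack([cv2.copyMakeBorder(cv2.resize(im2[105:265,150:405],(400,251)),0,317,0,0,0),cv2.resize(sd[150:370,190:345],(400,568))]))
```

```text
(no output)
```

View pics/w9.png

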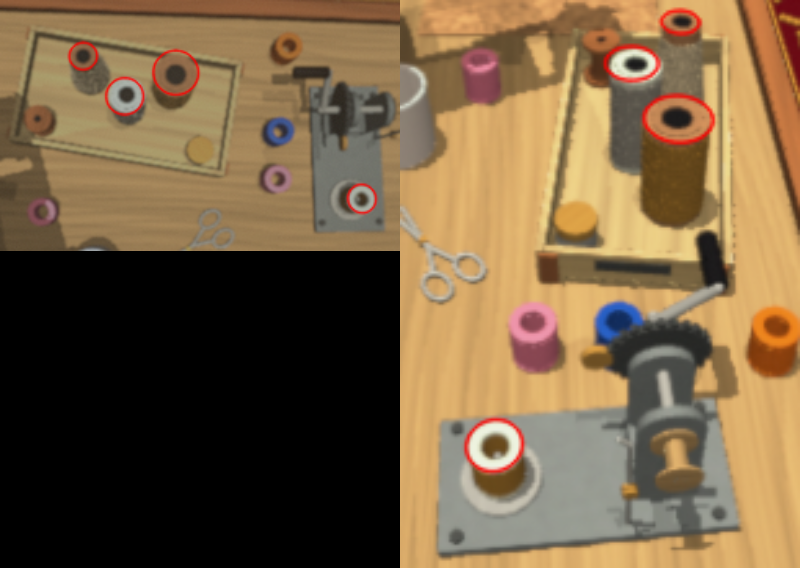

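In both views, all four spools stand within a millimetre or two of their target outlines. The arm is clear, so I'm handing in.

```bash
python3 -c "
from station import manip
print(manip.sign_off())"
```

```text
the job is handed in; nothing more can be done
None
```

I handed the job in after about 54 s of robot time: the small spool sits on the winder's plate with the pin in its bore, and all three tall spools are back upright in the crate within a few millimetres of where they stood.

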